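# Make up two lock-job kits

## Robot

A 6-joint arm with a two-finger parallel gripper is mounted at the origin on a cart in front of the work surface, level with it; the furniture and walls round the work are solid. World frame = base frame: x ahead of the robot, y to its left, z up, the work surface at z = 0. Lengths are in m, angles in rad, forces in N, time in s.
With the tool pointing down it reaches from about 0.225 to 0.875 m from the base axis. Payload 3.4 kg.
Tool frame: the origin (TCP) lies midway between the tips of the shut fingers; the grasp point (between the pads) lies 19 mm behind it (manip.grip_point_offset is the distance from the TCP to the grasp point, in m); z points along the fingers, y is the line along which they close (so a half turn about z gives the same grasp; the last joint's range is limited). The gripper opens to 85 mm and grips with 20 to 120 N. Pads are 22 mm wide; open, the fingers measure 114 mm over their backs; the gripper's body (76 mm by 85 mm) begins 54 mm behind the grasp point. The pads swing forward as they close: fully open they stand 13 mm farther back than shut.
Start: joints at [1.144, 0.276, 1.505, -0, 1.361, -0.121], TCP at [0.173, 0.548, 0.231] pointing down, gripper open.
Joint ranges: [-2.89, 2.89], [-0.75, 2.08], [0.22, 2.7], [-1.18, 4.32], [0.11, 2.71], [-2.7, 2.7]. Speed limits (rad/s): [2.57, 2.57, 3.14, 3.14, 3.14, 3.14].

## Interface

Orientations are given as a unit quaternion [w, x, y, z].
In Python, from rig import manip gives the robot as it stands.
- The arm moves only by the shell command python3 -m handwheel 'ROWS' [FORCE]. ROWS is JSON, a list of rows, each an object with "translation": the shift along the tool's x, y, z in m, a list of three; "angular": the turn, a rotation vector about the tool's x, y, z in degrees, a list of three; "hand": the closure, from 0 (fully open) to 1 (shut). A call has 1 to 10 rows; each row shifts and turns the commanded pose from where the row before left it, along the tool's axes as they then stand; what a row does not reach is not made up. A row lasts 1/12 s, in which the tool goes at most 41.7 mm and 7.16 degrees, less where a joint would pass 70% of its speed; a pose out of reach is approached as far as the arm can. A call with a gripper value outside its range is refused whole. The fingers move at their own pace and stop on an object; FORCE is the grip in N (left out, the last holds). Time passes only in rows, so rows that do not move let the fingers close. It gives the time, the measured TCP pose, the force, the opening and the grip force at its end, in the units of the state.
- manip.get_state(): the state, without advancing time (a new reading comes with each control period).
- manip.get_image(name): name is "scene" or "top" or "wrist"; returns the picture (384x512x3 uint8, red, green, blue); there is no depth.
- manip.camera_info(name): a dict with "camera_matrix" (3x3 intrinsics, pixels), "k1" (the pictures are not rectified: a ray, as slopes to the right and down, at radius r is drawn at 1 + k1 r^2 times it, then the intrinsics apply), "eye" and "orientation" of the camera in the world; the wrist camera has in their place "tool_from_camera" (4x4, takes a point from camera to tool coordinates, whose origin is the TCP and whose axes are the flange's). Camera axes: x right, y down, z forward; pixel columns grow to the right and rows downward; lengths in m; the calibration is good to about 2 mm. A picture is of the moment at which its call begins: read the wrist's pose just before it. camera_info takes no time and is no camera call.
- manip.sign_off(): hands the job in; it is judged then, once.
The state is a dict: "clock": time; "qpos": joint angles; "qd": joint speeds; "effort": joint torques, N m; "position": TCP position; "ee_rot": TCP orientation; "contact_force": force on the tool from outside, world axes, zero at the start; "moment": the same for the moment, N m; "width": finger opening in m; "gripper_force": force on a finger pad.
Only numpy, scipy, OpenCV 4.12 (cv2) and the standard library are available. Lean on these libraries where they do the work, as an engineer would, in place of code of your own. Each camera call takes 0.05 s, during which the arm holds its last target. There are 200 camera calls.

## Task

Make up the two lock kits in the grey trays on the blue mat. In the tray with three compartments, stand the small bottle in the smallest compartment and the round flanged rim cylinder in the middle one, and lay the short brass tail housing in the largest; in the tray with two compartments, lay the longer brass follower rod in the long one and the profile cylinder, on its side as it lies now, in the short one. Everything must sit the same way up as it was found, flat on the floor of its compartment; leave the tin and the roll of tape where they are.

Things in the scene. Friction and masses are not known exactly. Their poses are not given: they have to be found in the camera images.
- tray_three: grey tray fixed on the blue mat, 76 (x) by 198 (y) by 9 mm high, 3 mm walls and ribs that stand 5 mm above its 4 mm thick floor; card holder on its -x edge, toward the robot. Origin: centre of the underside; z up. Three compartments, 70 mm in x, centred on x = 0; in y: smallest 50 mm, centre +71 mm; middle 62 mm, centre +12 mm; largest 74 mm, centre -59 mm.
- tray_two: grey tray fixed on the blue mat, 76 (x) by 198 (y) by 9 mm high, 3 mm walls and ribs that stand 5 mm above its 4 mm thick floor; card holder on its -x edge, toward the robot. Origin: centre of the underside; z up. Two compartments, 70 mm in x, centred on x = 0; in y: long one 107 mm, centre -42.5 mm; short one 82 mm, centre +55 mm.
- rim_cylinder: round lock cylinder of grey metal standing face up: a flanged short barrel, 39 mm across at the flange on top, 32 mm high. Origin: centre of the underside, z up.
- profile_cylinder: profile (euro) lock cylinder of grey metal lying on its side: prism 65 mm along its x, 34 mm along its y, 17 mm high; grip across the 34 mm. Origin: centre of the underside, z up.
- follower: long thin plug follower, a brass rod with a collar near each end, lying along its y: 90 mm long, 13 mm across and high. Origin: middle of the underside, z up.
- tail_housing: short brass tail housing lying along its y: 55 mm long, 15 mm across and high, thicker at its ends. Origin: middle of the underside, z up.
- small_bottle: small white plastic bottle with a blue cap, standing: 30 mm across, 71 mm high. Origin: centre of the underside, z up.
- round_tin: bystander: round tin with a green lid, 65 mm across, 34 mm high, standing among the stock. Origin: centre of the underside.
- tape: bystander: black roll of tape lying flat, 69 mm across, 19 mm high. Origin: centre of the underside.

How it is judged:
By the outcome, as a careful person would: the job done as asked, in the order asked, and still so for the second after the job is handed in, with the robot touching nothing.
It also fails if it takes over 131 s, if anything falls off the work surface, if the arm or the gripper's body presses on something with over 40 N, if the wrist force passes 120 N, or if a joint passes its speed limit or range.

## Working session

There is one attempt and no reset: what is moved stays moved. The work goes in short steps, Python scripts to look and compute and a shell command to move; the robot and the scene stay as the last step left them, time stands still between calls to the robot, and variables do not carry over. Pictures are saved under pics/ and viewed, at most 14 in all, crops included, and the job is handed in when it is done.

```bash
ls; mkdir -p pics; cat > h.py <<'E'
import numpy as np, cv2
from rig import manip
from scipy.spatial.transform import Rotation as R
def cam(name, st=None):
    c=manip.camera_info(name); K=np.array(c["camera_matrix"]); k1=c["k1"]
    if name=="wrist":
        st=st or manip.get_state()
        T=np.array(c["tool_from_camera"]); q=st["ee_rot"]
        Rt=R.from_quat([q[1],q[2],q[3],q[0]]).as_matrix()
        return K,k1,np.array(st["position"])+Rt@T[:3,3],Rt@T[:3,:3]
    o=np.array(c["orientation"],float)
    Rm=o if o.shape==(3,3) else R.from_quat([o[1],o[2],o[3],o[0]]).as_matrix()
    return K,k1,np.array(c["eye"]),Rm
def pix2w(cm,uv,z):
    K,k1,e,Rm=cm
    p=cv2.undistortPoints(np.array([[uv]],float),K,np.array([k1,0,0,0.]))[0,0]
    d=Rm@np.array([p[0],p[1],1]); return e+d*(z-e[2])/d[2]
def w2pix(cm,P):
    K,k1,e,Rm=cm
    p=(np.atleast_2d(P)-e)@Rm; s=p[:,:2]/p[:,2:]; s=s*(1+k1*(s**2).sum(1,keepdims=True))
    return s@K[:2,:2].T+K[:2,2]
E
python3 - <<'E'
from h import *
for n in("top","scene"):
    im=manip.get_image(n); cv2.imwrite(f"pics/{n}0.png",cv2.resize(im[:,:,::-1],(800,600),interpolation=cv2.INTER_CUBIC)); print(n,manip.camera_info(n))
print(manip.camera_info("wrist")); print(manip.get_state(), manip.grip_point_offset)
E
```

```text
pics
top {'camera_matrix': array([[367.60759212,   0.        , 254.93208986],
       [  0.        , 367.60759212, 187.58968758],
       [  0.        ,   0.        ,   1.        ]]), 'k1': -0.08578731073848353, 'eye': array([ 0.50783421, -0.00876087,  0.96853556]), 'orientation': array([-0.03165958,  0.71569705, -0.69768866,  0.00243697])}
scene {'camera_matrix': array([[458.70653862,   0.        , 248.81789724],
       [  0.        , 458.70653862, 191.71231891],
       [  0.        ,   0.        ,   1.        ]]), 'k1': 0.04709773046435066, 'eye': array([ 0.04717295, -0.47602556,  0.88255015]), 'orientation': array([-0.31690621,  0.86233889, -0.36932569,  0.13978777])}
{'camera_matrix': array([[323.54562508,   0.        , 254.30084227],
       [  0.        , 323.54562508, 194.03124362],
       [  0.        ,   0.        ,   1.        ]]), 'k1': -0.07593241288820729, 'tool_from_camera': array([[-6.91095072e-04, -9.51434148e-01, -3.07851562e-01,
         7.92766284e-02],
       [ 9.99999544e-01, -8.60440001e-04,  4.14346579e-04,
        -3.63005362e-04],
       [-6.59111283e-04, -3.07851135e-01,  9.51434309e-01,
        -1.42504243e-01],
       [ 0.00000000e+00,  0.00000000e+00,  0.00000000e+00,
         1.00000000e+00]])}
{'clock': 0.1, 'qpos': array([ 1.14400767e+00,  2.76529822e-01,  1.50599492e+00,  2.36330942e-05,
        1.36074456e+00, -1.20983449e-01]), 'qd': array([ 0.00197486, -0.00064206, -0.00330309,  0.00034911, -0.00035927,
       -0.00096269]), 'effort': array([ 8.12390645e-04, -4.17703342e+01, -2.46402848e+01, -2.95812097e-04,
        5.93171484e-03,  1.26846041e-05]), 'position': array([0.17289812, 0.54788677, 0.23053197]), 'ee_rot': array([-2.37869341e-04,  1.52309903e-01,  9.88332429e-01, -8.03951434e-04]), 'contact_force': array([ 0.04771201,  0.5210248 , -0.45197761]), 'moment': array([ 0.02154799, -0.00034733,  0.00201251]), 'gripper_force': 0.0, 'width': 0.08539858050729585} 0.0187
```

View pics/top0.png

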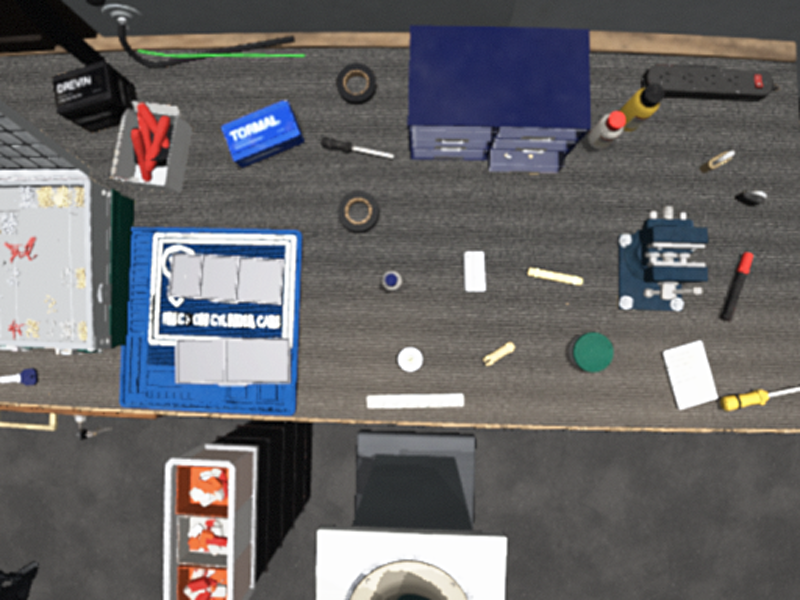

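View pics/scene0.png

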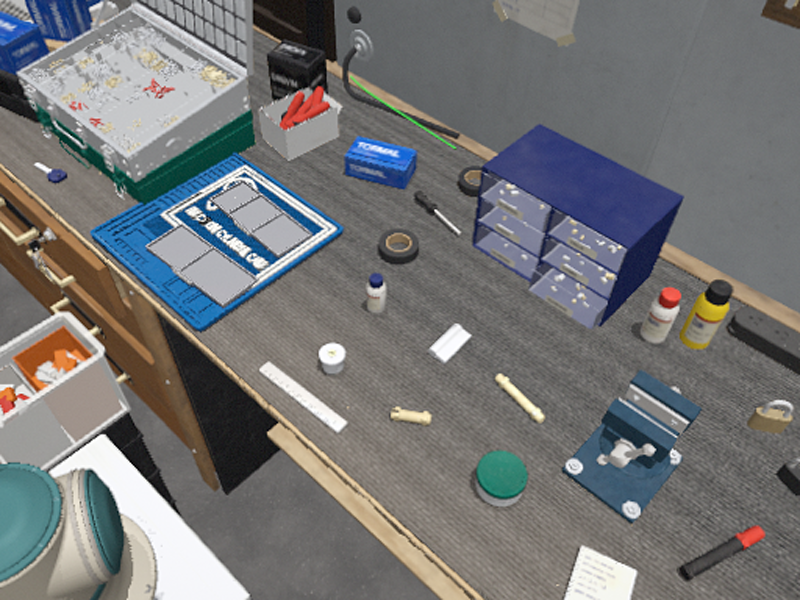

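The top picture shows the three-compartment tray at about (227,279) and the two-compartment one at (232,360). Bottle (391,281), rim cylinder (410,358), profile cylinder (475,271), follower (555,276), tail housing (499,353), tin (592,352), tape (358,211). The scene view shows the same layout, with the tall green case to the left of the mat.

```bash
python3 - <<'E'
from h import *
im=manip.get_image("top")[:,:,::-1]
cv2.imwrite("pics/a.png",cv2.resize(im[145:255,105:195],None,fx=5,fy=5,interpolation=cv2.INTER_CUBIC))
cv2.imwrite("pics/b.png",cv2.resize(im[155:245,240:400],None,fx=5,fy=5,interpolation=cv2.INTER_CUBIC))
E
```

```text
(no output)
```

View pics/a.png

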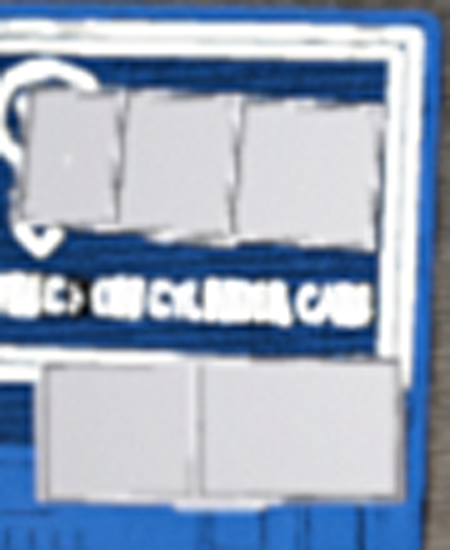

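View pics/b.png

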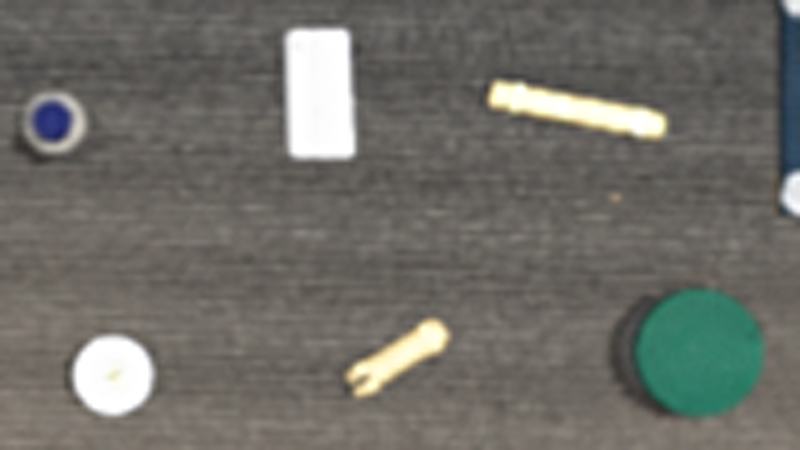

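Crop a: tray three's corners are at about (30,90), (382,104), (374,246), (22,218), tray two's at (38,366), (405,362), (402,498), (40,500). Crop b: bottle cap (52,120), rim (113,375), profile (287-352, 29-158), follower from (489,92) to (666,125), housing from (357,383) to (440,332).

```bash
python3 - <<'E'
from h import *
c=cam("top")
A=lambda p:((p[0]+.5)/5-.5+105,(p[1]+.5)/5-.5+145)
B=lambda p:((p[0]+.5)/5-.5+240,(p[1]+.5)/5-.5+155)
np.set_printoptions(precision=4,suppress=True)
for n,cs in (("three",[(30,90),(382,104),(374,246),(22,218)]),("two",[(38,366),(405,362),(402,498),(40,500)])):
    P=np.array([pix2w(c,A(p),.009)[:2] for p in cs]); 
    loc=np.array([[.038,.099],[.038,-.099],[-.038,-.099],[-.038,.099]])
    H=(P-P.mean(0)).T@loc; th=np.arctan2(H[1,0]-H[0,1],H[0,0]+H[1,1])
    print(n,P.mean(0),np.degrees(th)); print(P)
for n,p,z in (("bottle cap",(52,120),.071),("rim",(113,375),.032),):
    print(n,pix2w(c,B(p),z)[:2])
for n,ps,z in (("prof",[(285,31),(349,29),(355,157),(290,158)],.017),("foll",[(489,92),(666,125)],.0065),("hous",[(357,383),(440,332)],.0075),("tin",[(699,352)],.034)):
    P=np.array([pix2w(c,B(p),z)[:2] for p in ps]); print(n,P.mean(0)); print(P)
    d=P[-1]-P[0]; print(np.degrees(np.arctan2(d[1],d[0])),np.linalg.norm(d))
E
```

```text
three [0.5736 0.3274] -1.9338612090394536
[[0.6118 0.4241]
 [0.6078 0.2295]
 [0.5323 0.231 ]
 [0.5424 0.4252]]
two [0.4316 0.3114] 2.3927055093542
[[0.4631 0.4128]
 [0.4716 0.2123]
 [0.4002 0.2116]
 [0.3915 0.409 ]]
bottle cap [0.5725 0.0416]
rim [0.4462 0.0093]
prof [ 0.5933 -0.0938]
[[ 0.6255 -0.0751]
 [ 0.6273 -0.1083]
 [ 0.5609 -0.1126]
 [ 0.5596 -0.0791]]
-176.60212301608848 0.06604484605408842
foll [ 0.5897 -0.2296]
[[ 0.5973 -0.1831]
 [ 0.5822 -0.2761]]
-99.17060356071916 0.09420495318100992
hous [ 0.4577 -0.1383]
[[ 0.444  -0.1171]
 [ 0.4715 -0.1596]]
-57.06216113087661 0.050639763408181535
tin [ 0.4655 -0.2868]
[[ 0.4655 -0.2868]]
0.0 0.0
```

```bash
python3 -m handwheel '[{"translation":[0,0,0],"angular":[0,0,-6],"hand":0},{"translation":[0,0,0],"angular":[0,0,-6],"hand":0},{"translation":[0,0,0],"angular":[0,0,-5.5],"hand":0},{"translation":[-0.02,-0.035,0],"angular":[0,0,0],"hand":0},{"translation":[-0.02,-0.035,0],"angular":[0,0,0],"hand":0},{"translation":[-0.02,-0.035,0],"angular":[0,0,0],"hand":0},{"translation":[-0.02,-0.035,0],"angular":[0,0,0],"hand":0},{"translation":[-0.02,-0.035,0],"angular":[0,0,0],"hand":0},{"translation":[-0.02,-0.035,0],"angular":[0,0,0],"hand":0}]' 40
python3 -m handwheel '[{"translation":[-0.02,-0.035,0],"angular":[0,0,0],"hand":0},{"translation":[-0.02,-0.035,0],"angular":[0,0,0],"hand":0},{"translation":[-0.02,-0.035,0],"angular":[0,0,0],"hand":0},{"translation":[-0.02,-0.035,0],"angular":[0,0,0],"hand":0},{"translation":[-0.02,-0.035,0],"angular":[0,0,0],"hand":0},{"translation":[-0.02,-0.035,0],"angular":[0,0,0],"hand":0},{"translation":[-0.02,-0.035,0],"angular":[0,0,0],"hand":0},{"translation":[-0.02,-0.035,0],"angular":[0,0,0],"hand":0},{"translation":[-0.02,-0.035,0],"angular":[0,0,0],"hand":0},{"translation":[-0.02,-0.035,0],"angular":[0,0,0],"hand":0}]'
cat >> h.py <<'E'
def pose():
    s=manip.get_state(); q=s["ee_rot"]; M=R.from_quat([q[1],q[2],q[3],q[0]]).as_matrix()
    a=np.degrees(np.arctan2(M[1,0],-M[0,0])); return s,M,a
def to(x,y,z,a):
    "shift in present tool axes, then turn about tool z"
    s,M,a0=pose(); d=M.T@(np.array([x,y,z])-s["position"])
    tilt=M[:2,2]
    print("shift mm",np.round(d*1e3,1),"turn",round((a-a0+180)%360-180,1),"tilt deg",np.round(np.degrees(tilt),2),"q",np.round(s["qpos"],2))
E
python3 - <<'E'
from h import *
s,M,a=pose(); print(s["position"],a,s["qpos"],s["clock"])
im=manip.get_image("wrist")[:,:,::-1]; cv2.imwrite("pics/w1raw.png",im)
cv2.imwrite("pics/w1.png",cv2.resize(im,(800,600),interpolation=cv2.INTER_CUBIC))
np.savez("w1.npz",**{k:np.array(s[k]) for k in("position","ee_rot")})
E
```

```text
clock: 0.9
position: [0.2933, 0.3365, 0.2311]
ee_rot: [-0.0, -0.0, 1.0, -0.0]
contact_force: [0.8, 0.1, 0.8]
width: 0.086
gripper_force: 0.0
clock: 1.73
position: [0.4933, -0.0137, 0.2312]
ee_rot: [-0.0, 0.0, 1.0, 0.0]
contact_force: [1.1, 0.7, -0.6]
width: 0.0854
gripper_force: 0.0
[ 0.49329652 -0.0137255   0.23117501] 0.055195039725452685 [-1.69201889e-01  1.52870560e-01  1.66990427e+00  3.95216181e-04
  1.31900422e+00 -1.73913336e+00] 1.7333
```

View pics/w1.png

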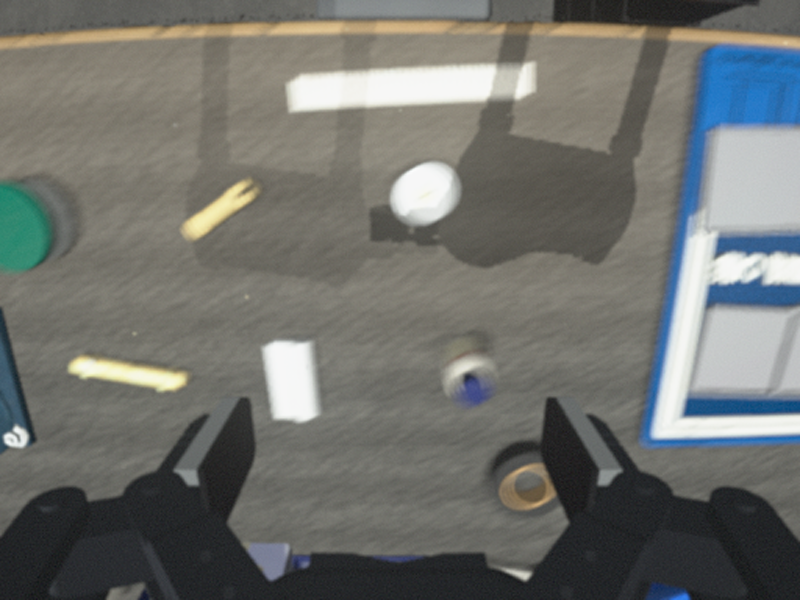

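The wrist picture shows all the parts: bottle cap (477,391), rim top (426,193), profile top corners (264,344), (313,340), (319,415), (272,421), housing (250,187) to (188,232), follower (74,366) to (184,382).

```bash
python3 - <<'E'
from h import *
np.set_printoptions(precision=4,suppress=True)
s=np.load("w1.npz"); c=cam("wrist",{k:s[k] for k in s})
f=lambda p,z:pix2w(c,((p[0]+.5)*.64-.5,(p[1]+.5)*.64-.5),z)[:2]
print("bottle",f((477,391),.071),"rim",f((426,193),.032))
for n,ps,z in (("prof",[(264,344),(313,340),(319,415),(272,421)],.017),("foll",[(74,366),(184,382)],.0065),("hous",[(250,187),(188,232)],.0075)):
    P=np.array([f(p,z) for p in ps]); d=P[-1]-P[0]; print(n,P.mean(0),np.degrees(np.arctan2(d[1],d[0])),P.tolist())
to(.5725,.0416,.017,0)
E
```

```text
bottle [0.5737 0.0393] rim [0.4473 0.0053]
prof [ 0.5932 -0.0967] 0.4339906928859166 [[0.5618076124345585, -0.11611121402349214], [0.5584940856242444, -0.07820486756484532], [0.6234395755791402, -0.0770578213588139], [0.629190743277443, -0.11560080625558425]]
foll [ 0.5931 -0.2345] 81.69464085219668 [[0.5864183454252264, -0.28057079956015407], [0.5998760547157533, -0.1883819219507148]]
hous [ 0.4607 -0.1438] -56.9417887518877 [[0.4446784771194502, -0.1192001904310861], [0.47669752766943285, -0.16839570900521192]]
shift mm [-72.8  64.4 213.9] turn -0.2 tilt deg [ 0.28 -0.44] q [-0.18  0.16  1.66 -0.01  1.31 -1.74]
```

```bash
python3 -m handwheel '[{"translation":[-0.025,0.022,0],"angular":[0,0,0],"hand":0},{"translation":[-0.025,0.021,0],"angular":[0,0,0],"hand":0},{"translation":[-0.023,0.021,0],"angular":[0,0,0],"hand":0},{"translation":[0,0,0.03],"angular":[0,0,0],"hand":0},{"translation":[0,0,0.04],"angular":[0,0,0],"hand":0},{"translation":[0,0,0.04],"angular":[0,0,0],"hand":0},{"translation":[0,0,0.04],"angular":[0,0,0],"hand":0},{"translation":[0,0,0.03],"angular":[0,0,0],"hand":0},{"translation":[0,0,0.02],"angular":[0,0,0],"hand":0},{"translation":[0,0,0.014],"angular":[0,0,0],"hand":0}]' 40
python3 -m handwheel '[{"translation":[0,0,0],"angular":[0,0,0],"hand":0},{"translation":[0,0,0],"angular":[0,0,0],"hand":0},{"translation":[0,0,0],"angular":[0,0,0],"hand":1},{"translation":[0,0,0],"angular":[0,0,0],"hand":1},{"translation":[0,0,0],"angular":[0,0,0],"hand":1},{"translation":[0,0,0],"angular":[0,0,0],"hand":1},{"translation":[0,0,0],"angular":[0,0,0],"hand":1},{"translation":[0,0,0],"angular":[0,0,0],"hand":1}]'
```

```text
clock: 2.62
position: [0.5637, 0.0526, 0.0143]
ee_rot: [-0.003, 0.0, 1.0, 0.0]
contact_force: [0.4, -0.3, 0.3]
width: 0.0851
gripper_force: 0.0
clock: 3.28
position: [0.5666, 0.0521, 0.0183]
ee_rot: [0.001, 0.0, 1.0, -0.0]
contact_force: [-0.3, 0.1, 4.4]
width: 0.0275
gripper_force: 39.9
```

```bash
python3 -m handwheel '[{"translation":[0,0,-0.02],"angular":[0,0,0],"hand":1},{"translation":[0,0,-0.04],"angular":[0,0,0],"hand":1},{"translation":[0,0,-0.04],"angular":[0,0,0],"hand":1},{"translation":[0,0.02,-0.02],"angular":[0,0,0],"hand":1},{"translation":[0,0.04,0],"angular":[0,0,0],"hand":1},{"translation":[0,0.04,0],"angular":[0,0,0],"hand":1},{"translation":[0,0.04,0],"angular":[0,0,0],"hand":1},{"translation":[0,0.04,0],"angular":[0,0,0],"hand":1},{"translation":[0,0.04,0],"angular":[0,0,0],"hand":1},{"translation":[0,0.03,0],"angular":[0,0,0],"hand":1}]'
python3 -m handwheel '[{"translation":[0,0.02,0],"angular":[0,0,0],"hand":1},{"translation":[0,0,0],"angular":[0,0,-7],"hand":1},{"translation":[0,0,0],"angular":[0,0,-7],"hand":1},{"translation":[0,0,0],"angular":[0,0,-7],"hand":1},{"translation":[0,0,0],"angular":[0,0,-7],"hand":1},{"translation":[0,0,0],"angular":[0,0,-7],"hand":1},{"translation":[0,0,0],"angular":[0,0,-7],"hand":1},{"translation":[0,0,0],"angular":[0,0,-7],"hand":1},{"translation":[0,0,0],"angular":[0,0,-7],"hand":1},{"translation":[0,0,0],"angular":[0,0,-7],"hand":1}]'
python3 -m handwheel '[{"translation":[0,0,0],"angular":[0,0,-7],"hand":1},{"translation":[0,0,0],"angular":[0,0,0],"hand":1},{"translation":[0,0,0],"angular":[0,0,0],"hand":1},{"translation":[0,0,0],"angular":[0,0,0],"hand":1},{"translation":[0,0,0],"angular":[0,0,0],"hand":1}]'
cat >> h.py <<'E'
def shot(n,name="wrist",full=True):
    s,M,a=pose(); im=manip.get_image(name)[:,:,::-1]; s2=manip.get_state()
    print(np.round(s["position"],4),"after",np.round(s2["position"],4),"a",round(a,1),"t",s2["clock"],"w",s["width"])
    cv2.imwrite(f"pics/{n}.png",cv2.resize(im,(800,600),interpolation=cv2.INTER_CUBIC))
    np.savez(n+".npz",position=s["position"],ee_rot=s["ee_rot"])
E
python3 -c "
from h import *
shot('w2')"
```

```text
clock: 4.12
position: [0.5654, 0.3056, 0.1372]
ee_rot: [-0.0, -0.0, 1.0, 0.001]
contact_force: [0.6, -0.6, -0.2]
width: 0.0274
gripper_force: 39.6
clock: 4.95
position: [0.5656, 0.3222, 0.137]
ee_rot: [-0.0, -0.525, 0.851, 0.0]
contact_force: [0.5, 0.2, -0.3]
width: 0.0274
gripper_force: 39.5
clock: 5.37
position: [0.566, 0.3222, 0.1372]
ee_rot: [-0.0, -0.573, 0.82, 0.0]
contact_force: [0.2, 0.1, -1.2]
width: 0.0274
gripper_force: 39.5
[0.566  0.3222 0.1372] after [0.566  0.3222 0.1373] a -69.9 t 5.4167 w 0.027408587795498485
```

View pics/w2.png

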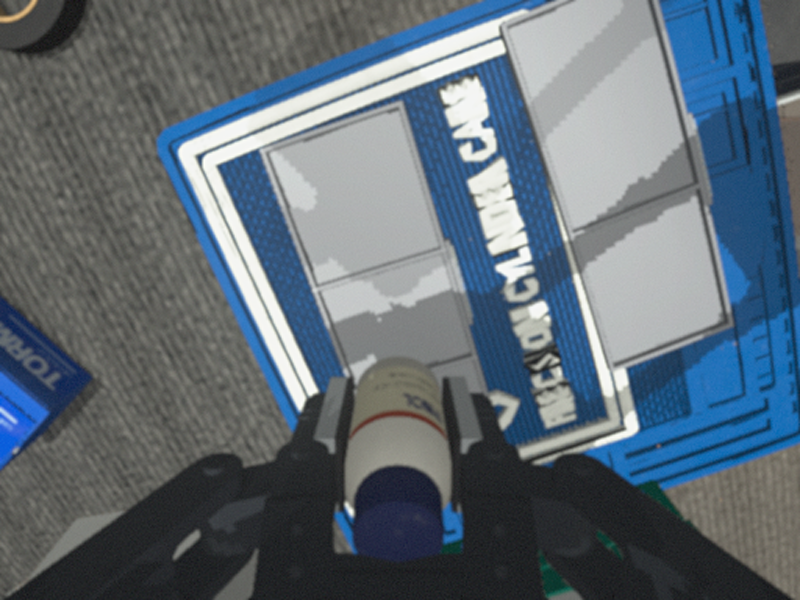

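The bottle hangs upright, its base edge nearest the camera at (400,358). Tray three's corners are at (263,150) and (403,103), with its first rib from (318,287) to (450,245). Tray two's rib runs from (573,233) to (708,190), and its far corners are at (612,367) and (732,328).

```bash
python3 - <<'E'
from h import *
np.set_printoptions(precision=4,suppress=True)
s=np.load("w2.npz"); c=cam("wrist",{k:s[k] for k in s})
f=lambda p,z:pix2w(c,((p[0]+.5)*.64-.5,(p[1]+.5)*.64-.5),z)[:2]
loc3=np.array([[.038,-.099],[-.038,-.099],[.037,-.0205],[-.037,-.0205]])
P3=np.array([f(p,.009) for p in [(263,150),(403,103),(318,287),(450,245)]])
loc2=np.array([[.038,.0125],[-.038,.0125],[.038,.099],[-.038,.099],[.038,-.099]])
P2=np.array([f(p,.009) for p in [(573,233),(708,190),(612,367),(732,328),(503,25)]])
for l,P in((loc3,P3),(loc2,P2)):
    H=(P-P.mean(0)).T@(l-l.mean(0)); th=np.arctan2(H[1,0]-H[0,1],H[0,0]+H[1,1]); Rm=np.array([[np.cos(th),-np.sin(th)],[np.sin(th),np.cos(th)]])
    t=P.mean(0)-Rm@l.mean(0); print(np.degrees(th),t); print(P-(l@Rm.T+t))
X=np.array([-np.cos(np.radians(-70)),np.sin(np.radians(-70))])
print("bottle base edge",f((400,358),.119), "centre",f((400,358),.119)-.015*X)
E
```

```text
-1.7075943404475853 [0.5698 0.3281]
[[ 0.0004 -0.0004]
 [ 0.0006  0.0011]
 [ 0.0008 -0.0007]
 [-0.0018 -0.    ]]
1.4654145815442918 [0.4278 0.3133]
[[-0.0004 -0.0015]
 [-0.0013  0.0027]
 [-0.001  -0.0014]
 [ 0.0001  0.0019]
 [ 0.0026 -0.0018]]
bottle base edge [0.5625 0.3156] centre [0.5676 0.3297]
```

```bash
python3 -m handwheel '[{"translation":[-0.023,0.006,0],"angular":[0,0,0],"hand":1},{"translation":[-0.023,0.007,0],"angular":[0,0,0],"hand":1},{"translation":[-0.023,0.006,0],"angular":[0,0,0],"hand":1},{"translation":[0,0,0.03],"angular":[0,0,0],"hand":1},{"translation":[0,0,0.03],"angular":[0,0,0],"hand":1},{"translation":[0,0,0.03],"angular":[0,0,0],"hand":1},{"translation":[0,0,0.015],"angular":[0,0,0],"hand":1},{"translation":[0,0,0.004],"angular":[0,0,0],"hand":1},{"translation":[0,0,0.002],"angular":[0,0,0],"hand":1},{"translation":[0,0,0],"angular":[0,0,0],"hand":1}]'
python3 -c "
from h import *
to(.575,.394,.0225,-70)"
```

```text
clock: 6.25
position: [0.5703, 0.3931, 0.0284]
ee_rot: [-0.001, -0.573, 0.82, 0.0]
contact_force: [-5.1, -2.6, 11.0]
width: 0.0273
gripper_force: 41.2
shift mm [-2.5 -4.1  5.8] turn -0.1 tilt deg [-0.15 -0.06] q [ 0.5   0.6   1.49  0.    1.05 -2.29]
```

```bash
python3 - <<'E'
from h import *
a=manip.get_image("scene")[60:220,40:240,::-1]
b=manip.get_image("wrist")[150:384,100:412,::-1]
cv2.imwrite("pics/s3.png",np.hstack([cv2.resize(a,None,fx=2,fy=2),cv2.resize(b,(400,320))]))
E
```

```text
(no output)
```

View pics/s3.png

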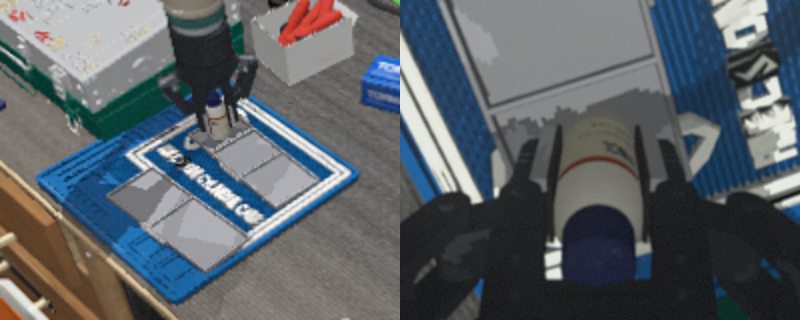

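The left half shows the bottle over the small compartment of tray three. In the wrist view its base edge is at about (600,118) and a rib runs from (490,105) to (655,62). I'll project the tray model to see which rib that is.

```bash
python3 - <<'E'
from h import *
c=cam("wrist"); th=np.radians(-1.8); Rm=np.array([[np.cos(th),-np.sin(th)],[np.sin(th),np.cos(th)]])
o=np.array([.571,.328])
def cr(P): p=w2pix(c,P); return np.c_[400+(p[:,0]-100)*400/312,(p[:,1]-150)*320/234].round()
for y in(-.0205,.0445,.0975):
    L=np.array([[.0365,y],[-.0365,y]])@Rm.T+o
    print(y,cr(np.c_[L,[.009,.009]]).tolist())
for z in(.004,.009):
  q=pix2w(c,(100+200*.78,150+118*234/320),z); print(z,q,(q[:2]-o)@Rm)
  for p in((490,105),(655,62)):
    q=pix2w(c,(100+(p[0]-400)*.78,150+p[1]*234/320),z); print(z,q,(q[:2]-o)@Rm)
to(.575,.394,.0225,-70)
E
```

```text
-0.0205 [[431.0, -50.0], [611.0, -119.0]]
0.0445 [[495.0, 107.0], [660.0, 52.0]]
0.0975 [[539.0, 212.0], [691.0, 167.0]]
0.004 [0.56909993 0.39339439 0.004     ] [-0.00395322  0.06530244]
0.004 [0.61253114 0.37128367 0.004     ] [0.04015107 0.04456683]
0.004 [0.53881556 0.37847641 0.004     ] [-0.03375406  0.04944056]
0.009 [0.56832572 0.39115203 0.009     ] [-0.00465661  0.06303687]
0.009 [0.6104566  0.36970331 0.009     ] [0.03812719 0.0429221 ]
0.009 [0.53894807 0.3766807  0.009     ] [-0.03356521  0.04764991]
shift mm [-2.5 -4.1  5.8] turn -0.1 tilt deg [-0.14 -0.05] q [ 0.5   0.6   1.5   0.    1.05 -2.29]
```

```bash
python3 -m handwheel '[{"translation":[0,0,-0.012],"angular":[0,0,0],"hand":1},{"translation":[0,0,0],"angular":[0,0,0],"hand":1},{"translation":[0.0075,-0.0025,0],"angular":[0,0,0],"hand":1},{"translation":[0,0,0],"angular":[0,0,0],"hand":1},{"translation":[0,0,0],"angular":[0,0,0],"hand":1}]'
python3 -m handwheel '[{"translation":[0,0,0.006],"angular":[0,0,0],"hand":1},{"translation":[0,0,0],"angular":[0,0,0],"hand":1},{"translation":[0,0,0],"angular":[0,0,0],"hand":1}]'
python3 -m handwheel '[{"translation":[0,0,0.004],"angular":[0,0,0],"hand":1},{"translation":[0,0,0],"angular":[0,0,0],"hand":1},{"translation":[0,0,0],"angular":[0,0,0],"hand":1}]'
```

```text
clock: 6.77
position: [0.5714, 0.3849, 0.0378]
ee_rot: [-0.0, -0.573, 0.82, 0.0]
contact_force: [-0.1, 0.3, -0.4]
width: 0.0274
gripper_force: 39.9
clock: 7.02
position: [0.5711, 0.3854, 0.0312]
ee_rot: [-0.001, -0.573, 0.819, 0.0]
contact_force: [-0.5, 0.1, -0.5]
width: 0.0273
gripper_force: 39.9
clock: 7.27
position: [0.572, 0.386, 0.0284]
ee_rot: [0.001, -0.573, 0.819, -0.0]
contact_force: [0.2, 0.2, -0.2]
width: 0.0277
gripper_force: 40.0
```

```bash
python3 -m handwheel '[{"translation":[0,0,0.003],"angular":[0,0,0],"hand":1},{"translation":[0,0,0],"angular":[0,0,0],"hand":1},{"translation":[0,0,0],"angular":[0,0,0],"hand":1}]'
python3 -m handwheel '[{"translation":[0,0,0.0025],"angular":[0,0,0],"hand":1},{"translation":[0,0,0],"angular":[0,0,0],"hand":1},{"translation":[0,0,0],"angular":[0,0,0],"hand":1}]'
```

```text
clock: 7.52
position: [0.5721, 0.386, 0.0283]
ee_rot: [0.001, -0.573, 0.819, -0.0]
contact_force: [-2.7, -1.4, 12.8]
width: 0.0278
gripper_force: 41.4
clock: 7.77
position: [0.5721, 0.386, 0.0282]
ee_rot: [0.002, -0.574, 0.819, -0.0]
contact_force: [-5.7, -3.6, 24.7]
width: 0.0273
gripper_force: 42.8
```

```bash
python3 -m handwheel '[{"translation":[0,0,-0.0045],"angular":[0,0,0],"hand":1},{"translation":[0,0,0],"angular":[0,0,0],"hand":1},{"translation":[0,0,0],"angular":[0,0,0],"hand":0.6},{"translation":[0,0,0],"angular":[0,0,0],"hand":0.4},{"translation":[0,0,0],"angular":[0,0,0],"hand":0.3},{"translation":[0,0,0],"angular":[0,0,0],"hand":0.2},{"translation":[0,0,0],"angular":[0,0,0],"hand":0.2},{"translation":[0,0,-0.02],"angular":[0,0,0],"hand":0.2},{"translation":[0,0,-0.04],"angular":[0,0,0],"hand":0.2},{"translation":[0,0,-0.04],"angular":[0,0,0],"hand":0.2}]'
python3 -m handwheel '[{"translation":[0,0,-0.02],"angular":[0,0,0],"hand":0},{"translation":[0,0,-0.02],"angular":[0,0,0],"hand":0},{"translation":[0.03,0,0],"angular":[0,0,0],"hand":0},{"translation":[0.03,0,0],"angular":[0,0,0],"hand":0},{"translation":[0,0,0],"angular":[0,0,0],"hand":0},{"translation":[0,0,0],"angular":[0,0,0],"hand":0},{"translation":[0,0,0],"angular":[0,0,0],"hand":0}]'
python3 - <<'E'
from h import *
shot("w4")
im=manip.get_image("scene")[60:220,40:240,::-1]
w=cv2.imread("pics/w4.png")
cv2.imwrite("pics/w4b.png",np.hstack([cv2.resize(im,None,fx=2,fy=2),cv2.resize(w,(400,320))]))
to(.4466,.0085,.013,0)
E
```

```text
clock: 8.6
position: [0.5702, 0.3849, 0.126]
ee_rot: [-0.003, -0.573, 0.819, 0.0]
contact_force: [1.1, 0.6, 0.6]
width: 0.0683
gripper_force: 0.0
clock: 9.18
position: [0.5514, 0.3295, 0.1674]
ee_rot: [0.0, -0.573, 0.819, 0.0]
contact_force: [1.4, 0.3, -0.2]
width: 0.0855
gripper_force: 0.0
[0.5514 0.3295 0.1674] after [0.5515 0.3299 0.1673] a -69.9 t 9.2333 w 0.08552479017937555
shift mm [338.1 -11.4 153.9] turn 70.0 tilt deg [0.02 0.04] q [ 0.43  0.42  1.45  0.    1.27 -2.36]
```

View pics/w4b.png

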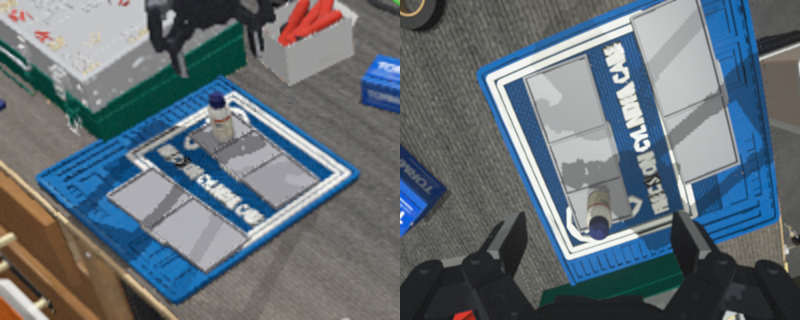

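The bottle stands upright in the smallest compartment. Next is the rim cylinder; I turn to a = +90 so that tool x = world y and tool y = world x.

```bash
R='x'; python3 -m handwheel '[{"translation":[0,0,0],"angular":[0,0,7],"hand":0},{"translation":[0,0,0],"angular":[0,0,7],"hand":0},{"translation":[0,0,0],"angular":[0,0,7],"hand":0},{"translation":[0,0,0],"angular":[0,0,7],"hand":0},{"translation":[0,0,0],"angular":[0,0,7],"hand":0},{"translation":[0,0,0],"angular":[0,0,7],"hand":0},{"translation":[0,0,0],"angular":[0,0,7],"hand":0},{"translation":[0,0,0],"angular":[0,0,7],"hand":0},{"translation":[0,0,0],"angular":[0,0,7],"hand":0},{"translation":[0,0,0],"angular":[0,0,7],"hand":0}]' 80
python3 -m handwheel '[{"translation":[0,0,0],"angular":[0,0,7],"hand":0},{"translation":[0,0,0],"angular":[0,0,7],"hand":0},{"translation":[0,0,0],"angular":[0,0,7],"hand":0},{"translation":[0,0,0],"angular":[0,0,7],"hand":0},{"translation":[0,0,0],"angular":[0,0,7],"hand":0},{"translation":[0,0,0],"angular":[0,0,7],"hand":0},{"translation":[0,0,0],"angular":[0,0,7],"hand":0},{"translation":[0,0,0],"angular":[0,0,7],"hand":0},{"translation":[0,0,0],"angular":[0,0,7],"hand":0},{"translation":[0,0,0],"angular":[0,0,7],"hand":0}]'
python3 -m handwheel '[{"translation":[0,0,0],"angular":[0,0,7],"hand":0},{"translation":[0,0,0],"angular":[0,0,7],"hand":0},{"translation":[0,0,0],"angular":[0,0,6],"hand":0},{"translation":[-0.032,-0.011,0],"angular":[0,0,0],"hand":0},{"translation":[-0.036,-0.012,0],"angular":[0,0,0],"hand":0},{"translation":[-0.036,-0.012,0],"angular":[0,0,0],"hand":0},{"translation":[-0.036,-0.012,0],"angular":[0,0,0],"hand":0},{"translation":[-0.036,-0.012,0],"angular":[0,0,0],"hand":0},{"translation":[-0.036,-0.012,0],"angular":[0,0,0],"hand":0},{"translation":[-0.036,-0.012,0],"angular":[0,0,0],"hand":0}]'
python3 -m handwheel '[{"translation":[-0.036,-0.012,0],"angular":[0,0,0],"hand":0},{"translation":[-0.025,-0.007,0],"angular":[0,0,0],"hand":0},{"translation":[-0.013,-0.003,0],"angular":[0,0,0],"hand":0},{"translation":[0,0,0],"angular":[0,0,0],"hand":0},{"translation":[0,0,0],"angular":[0,0,0],"hand":0},{"translation":[0,0,0],"angular":[0,0,0],"hand":0},{"translation":[0,0,0],"angular":[0,0,0],"hand":0}]'
python3 - <<'E'
from h import *
to(.4466,.0085,.008,90)
shot("w5")
E
```

```text
clock: 10.12
position: [0.5514, 0.3303, 0.1668]
ee_rot: [-0.0, 0.003, 1.0, 0.0]
contact_force: [-0.1, -0.2, 0.3]
width: 0.0855
gripper_force: 0.0
clock: 10.95
position: [0.5514, 0.3303, 0.1668]
ee_rot: [-0.0, 0.576, 0.818, 0.0]
contact_force: [-0.1, 0.0, -0.4]
width: 0.0853
gripper_force: 0.0
clock: 11.78
position: [0.4679, 0.0805, 0.1672]
ee_rot: [0.0, 0.707, 0.708, 0.0]
contact_force: [1.5, -0.5, 0.4]
width: 0.0853
gripper_force: 0.0
clock: 12.37
position: [0.4466, 0.0084, 0.1672]
ee_rot: [-0.0, 0.707, 0.708, 0.0]
contact_force: [0.5, -0.2, -0.3]
width: 0.0854
gripper_force: 0.0
shift mm [  0.    0.  159.2] turn 0.1 tilt deg [0.01 0.03] q [-0.14  0.13  1.87  0.    1.14 -0.14]
[0.4466 0.0084 0.1672] after [0.4464 0.0084 0.1672] a 89.9 t 12.4167 w 0.08538028802557088
```

View pics/w5.png

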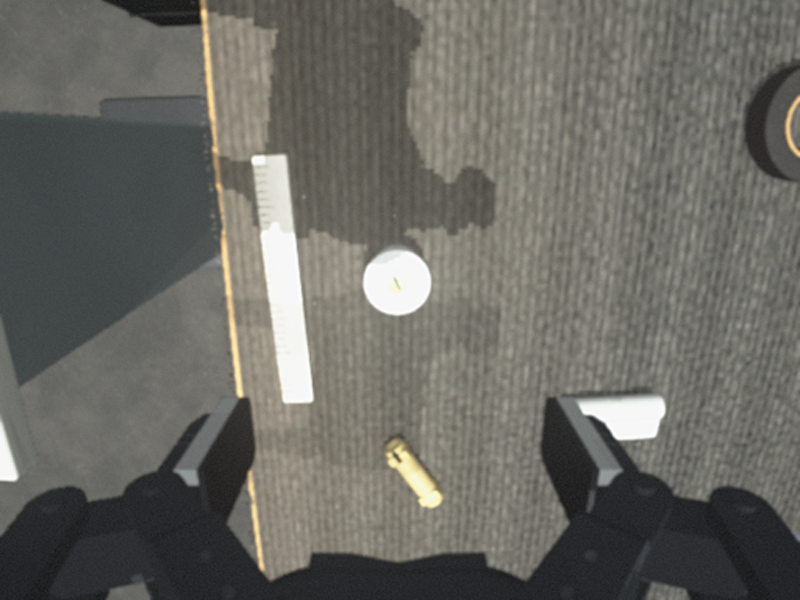

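The rim cylinder's top is centred at (397,282). The housing runs from (394,442) to (432,504), and the profile's far edge is at about (660,415).

```bash
cat >> h.py <<'E'
def px(n,p,z):
    s=np.load(n+".npz"); return pix2w(cam("wrist",{k:s[k] for k in s}),((p[0]+.5)*.64-.5,(p[1]+.5)*.64-.5),z)[:2]
E
python3 - <<'E'
from h import *
print(px("w5",(397,282),.032)); A=px("w5",(394,442),.0075);B=px("w5",(432,504),.0075); print(A,B,(A+B)/2,np.degrees(np.arctan2(*(B-A)[::-1])),np.linalg.norm(A-B))
r=px("w5",(397,282),.032); to(r[0],r[1],.008,90)
E
```

```text
[0.44576875 0.01028707]
[ 0.4436501  -0.11148298] [ 0.4713256 -0.1645657] [ 0.45748785 -0.13802434] -62.46401522637689 0.05986407979353208
shift mm [  1.8  -0.7 159.2] turn 0.1 tilt deg [0.   0.03] q [-0.14  0.13  1.87  0.    1.14 -0.14]
```

```bash
python3 -m handwheel '[{"translation":[0.0015,-0.0005,0.03],"angular":[0,0,0],"hand":0},{"translation":[0,0,0.04],"angular":[0,0,0],"hand":0},{"translation":[0,0,0.04],"angular":[0,0,0],"hand":0},{"translation":[0,0,0.03],"angular":[0,0,0],"hand":0},{"translation":[0,0,0.012],"angular":[0,0,0],"hand":0},{"translation":[0,0,0.007],"angular":[0,0,0],"hand":0},{"translation":[0,0,0],"angular":[0,0,0],"hand":0},{"translation":[0,0,0],"angular":[0,0,0],"hand":0},{"translation":[0,0,0],"angular":[0,0,0],"hand":0.5},{"translation":[0,0,0],"angular":[0,0,0],"hand":1}]' 80
python3 -m handwheel '[{"translation":[0,0,0],"angular":[0,0,0],"hand":1},{"translation":[0,0,0],"angular":[0,0,0],"hand":1},{"translation":[0,0,0],"angular":[0,0,0],"hand":1},{"translation":[0,0,0],"angular":[0,0,0],"hand":1},{"translation":[0,0,0],"angular":[0,0,0],"hand":1}]'
```

```text
clock: 13.25
position: [0.4467, 0.0088, 0.0095]
ee_rot: [0.001, 0.707, 0.707, 0.001]
contact_force: [-0.1, -0.2, 0.7]
width: 0.0638
gripper_force: 0.0
clock: 13.67
position: [0.4461, 0.0087, 0.0095]
ee_rot: [0.001, 0.707, 0.707, 0.001]
contact_force: [-1.3, 0.7, 8.3]
width: 0.0342
gripper_force: 78.6
```

```bash
python3 -m handwheel '[{"translation":[0,0,-0.015],"angular":[0,0,0],"hand":1},{"translation":[0,0,-0.03],"angular":[0,0,0],"hand":1},{"translation":[0,0,-0.04],"angular":[0,0,0],"hand":1},{"translation":[0,0,-0.02],"angular":[0,0,0],"hand":1},{"translation":[0.02,0.008,0],"angular":[0,0,0],"hand":1},{"translation":[0.034,0.013,0],"angular":[0,0,0],"hand":1},{"translation":[0.034,0.013,0],"angular":[0,0,0],"hand":1},{"translation":[0.034,0.013,0],"angular":[0,0,0],"hand":1},{"translation":[0.034,0.013,0],"angular":[0,0,0],"hand":1},{"translation":[0.034,0.013,0],"angular":[0,0,0],"hand":1}]'
python3 -m handwheel '[{"translation":[0.034,0.013,0],"angular":[0,0,0],"hand":1},{"translation":[0.034,0.013,0],"angular":[0,0,0],"hand":1},{"translation":[0.034,0.013,0],"angular":[0,0,0],"hand":1},{"translation":[0.025,0.009,0],"angular":[0,0,0],"hand":1},{"translation":[0.012,0.004,0],"angular":[0,0,0],"hand":1},{"translation":[0,0,0],"angular":[0,0,0],"hand":1},{"translation":[0,0,0],"angular":[0,0,0],"hand":1},{"translation":[0,0,0],"angular":[0,0,0],"hand":1}]'
python3 - <<'E'
from h import *
to(.5714,.3375,.0145,90)
shot("w6")
E
```

```text
clock: 14.5
position: [0.5186, 0.2003, 0.1135]
ee_rot: [0.0, 0.707, 0.707, 0.0]
contact_force: [1.0, -0.4, -1.0]
width: 0.0342
gripper_force: 80.0
clock: 15.17
position: [0.5696, 0.3362, 0.113]
ee_rot: [-0.0, 0.707, 0.707, -0.001]
contact_force: [-0.3, -0.5, -0.6]
width: 0.0344
gripper_force: 80.0
shift mm [ 1.5  1.9 98.5] turn -0.0 tilt deg [-0.09 -0.09] q [ 0.43  0.48  1.48 -0.    1.18  0.43]
[0.5696 0.3362 0.113 ] after [0.5698 0.3361 0.1133] a 90.0 t 15.2167 w 0.03444556016240751
```

View pics/w6.png

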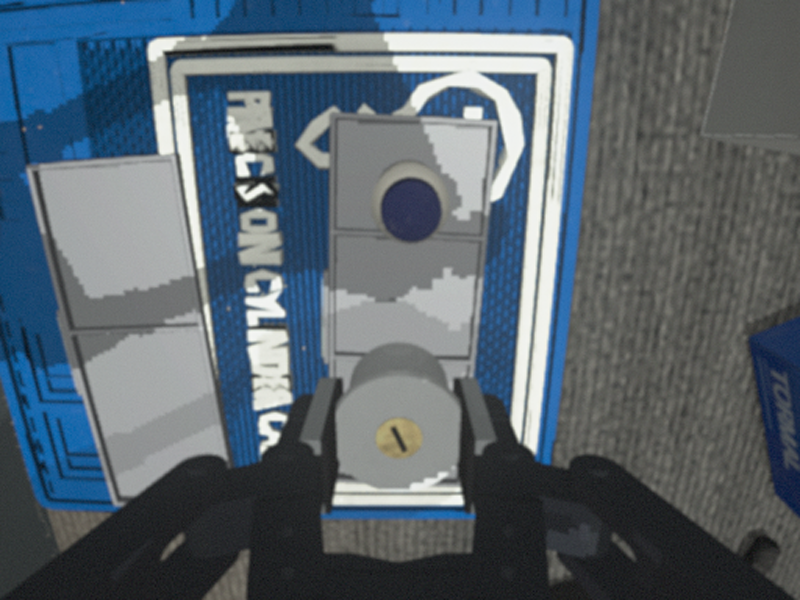

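The rim cylinder hangs upright, and the bottle stands inside the small compartment. The middle compartment's ribs run from (333,233) to (487,240) and from (333,355) to (470,358). Tray three's +y corners are at (333,113) and (497,122).

```bash
python3 - <<'E'
from h import *
f=lambda p,z:px("w6",p,z)
P=np.array([f(p,.009) for p in[(333,113),(497,122),(333,234),(487,240),(333,355),(470,358)]])
l=np.array([[-.038,.099],[.038,.099],[-.037,.0445],[.037,.0445],[-.037,-.0205],[.037,-.0205]])
H=(P-P.mean(0)).T@(l-l.mean(0)); th=np.arctan2(H[1,0]-H[0,1],H[0,0]+H[1,1]); Rm=np.array([[np.cos(th),-np.sin(th)],[np.sin(th),np.cos(th)]])
t=P.mean(0)-Rm@l.mean(0); print(np.degrees(th),t); print(np.round(P-(l@Rm.T+t),4))
print("mid",t+Rm@[0,.012],"big",t+Rm@[0,-.059])
print("rim top centre",f((399,437),.1355),"base edge",f((399,343),.1035))
P=np.array([f(p,.009) for p in[(32,166),(178,157),(70,330),(203,324)]]);l=np.array([[-.038,.099],[.038,.099],[-.038,.0125],[.038,.0125]])
H=(P-P.mean(0)).T@(l-l.mean(0)); th=np.arctan2(H[1,0]-H[0,1],H[0,0]+H[1,1]); Rm=np.array([[np.cos(th),-np.sin(th)],[np.sin(th),np.cos(th)]])
t=P.mean(0)-Rm@l.mean(0); print(np.degrees(th),t); print(np.round(P-(l@Rm.T+t),4)); print("long",t+Rm@[0,-.0425],"short",t+Rm@[0,.055])
E
```

```text
-2.717212866851908 [0.57260983 0.32593363]
[[-0.      0.001 ]
 [ 0.      0.0006]
 [-0.0005 -0.0011]
 [ 0.0016 -0.0006]
 [-0.     -0.0009]
 [-0.0011  0.0009]]
mid [0.57317871 0.33792014] big [0.56981285 0.26699997]
rim top centre [0.56972122 0.33773107] base edge [0.56973512 0.35237827]
2.0660368064260526 [0.42967392 0.30918229]
[[ 0.0002 -0.    ]
 [ 0.     -0.0006]
 [ 0.0004 -0.0002]
 [-0.0006  0.0008]]
long [0.4312061  0.26670992] short [0.4276911  0.36414654]
```

```bash
python3 -m handwheel '[{"translation":[0.001,0.0025,0],"angular":[0,0,0],"hand":1},{"translation":[0,0,0.03],"angular":[0,0,0],"hand":1},{"translation":[0,0,0.035],"angular":[0,0,0],"hand":1},{"translation":[0,0,0.02],"angular":[0,0,0],"hand":1},{"translation":[0,0,0.006],"angular":[0,0,0],"hand":1},{"translation":[0,0,0],"angular":[0,0,0],"hand":1},{"translation":[0,0,0],"angular":[0,0,0],"hand":1},{"translation":[0,0,0],"angular":[0,0,0],"hand":1}]'
python3 -m handwheel '[{"translation":[0,0,0.004],"angular":[0,0,0],"hand":1},{"translation":[0,0,0],"angular":[0,0,0],"hand":1},{"translation":[0,0,0],"angular":[0,0,0],"hand":1}]'
python3 -m handwheel '[{"translation":[0,0,0.003],"angular":[0,0,0],"hand":1},{"translation":[0,0,0],"angular":[0,0,0],"hand":1},{"translation":[0,0,0],"angular":[0,0,0],"hand":1}]'
```

```text
clock: 15.88
position: [0.5737, 0.3383, 0.023]
ee_rot: [0.0, 0.708, 0.707, 0.001]
contact_force: [0.7, 0.4, -0.7]
width: 0.0343
gripper_force: 80.1
clock: 16.13
position: [0.5742, 0.3388, 0.0213]
ee_rot: [0.001, 0.707, 0.707, 0.001]
contact_force: [-1.7, -1.6, 10.8]
width: 0.0342
gripper_force: 81.3
clock: 16.38
position: [0.5743, 0.3389, 0.0212]
ee_rot: [0.001, 0.707, 0.707, 0.002]
contact_force: [-6.6, -3.9, 24.9]
width: 0.0337
gripper_force: 82.7
```

The floor stop is about 11 mm above the grasp height for both parts, so the mat itself is about 6 mm thick and the cylinder is on the tray floor. I release it and go to the housing.

```bash
python3 -m handwheel '[{"translation":[0,0,-0.005],"angular":[0,0,0],"hand":1},{"translation":[0,0,0],"angular":[0,0,0],"hand":0.6},{"translation":[0,0,0],"angular":[0,0,0],"hand":0.4},{"translation":[0,0,0],"angular":[0,0,0],"hand":0.35},{"translation":[0,0,0],"angular":[0,0,0],"hand":0.35},{"translation":[0,0,0],"angular":[0,0,0],"hand":0.35},{"translation":[0,0,-0.015],"angular":[0,0,0],"hand":0.35},{"translation":[0,0,-0.04],"angular":[0,0,0],"hand":0.35},{"translation":[0,0,-0.04],"angular":[0,0,0],"hand":0},{"translation":[0,0,-0.04],"angular":[0,0,0],"hand":0}]'
python3 - <<'E'
from h import *
to(.4576,-.110,.16,58); to(.4576,-.138,.16,58)
a=manip.get_image("scene")[60:220,40:240,::-1];cv2.imwrite("pics/s7.png",cv2.resize(a,None,fx=3,fy=3))
E
```

```text
clock: 17.22
position: [0.5725, 0.3385, 0.1556]
ee_rot: [-0.0, 0.707, 0.707, -0.001]
contact_force: [0.5, 0.5, 0.3]
width: 0.0774
gripper_force: 0.0
shift mm [-448.6 -114.7   -3.7] turn -32.0 tilt deg [-0.13 -0.05] q [0.43 0.46 1.41 0.   1.27 0.43]
shift mm [-476.6 -114.7   -3.7] turn -32.0 tilt deg [-0.13 -0.05] q [0.43 0.46 1.41 0.   1.27 0.43]
```

View pics/s7.png

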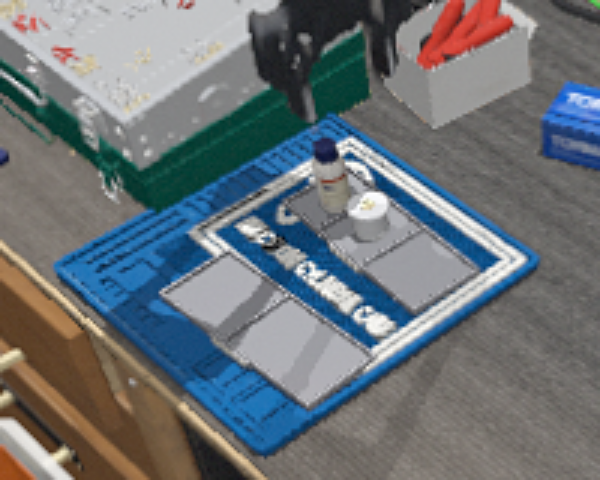

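The rim cylinder stands upright in the middle compartment at (368,215). Now the housing.

```bash
python3 -m handwheel '[{"translation":[-0.025,-0.006,0],"angular":[0,0,0],"hand":0},{"translation":[-0.038,-0.009,0],"angular":[0,0,0],"hand":0},{"translation":[-0.038,-0.009,0],"angular":[0,0,0],"hand":0},{"translation":[-0.038,-0.009,0],"angular":[0,0,0],"hand":0},{"translation":[-0.038,-0.009,0],"angular":[0,0,0],"hand":0},{"translation":[-0.038,-0.009,0],"angular":[0,0,0],"hand":0},{"translation":[-0.038,-0.009,0],"angular":[0,0,0],"hand":0},{"translation":[-0.038,-0.009,0],"angular":[0,0,0],"hand":0},{"translation":[-0.038,-0.009,0],"angular":[0,0,0],"hand":0},{"translation":[-0.038,-0.009,0],"angular":[0,0,0],"hand":0}]'
python3 -m handwheel '[{"translation":[-0.038,-0.009,0],"angular":[0,0,0],"hand":0},{"translation":[-0.038,-0.01,0],"angular":[0,0,0],"hand":0},{"translation":[-0.022,-0.006,0],"angular":[0,0,0],"hand":0},{"translation":[-0.012,-0.003,0],"angular":[0,0,0],"hand":0},{"translation":[0,0,0],"angular":[0,0,-6],"hand":0},{"translation":[0,0,0],"angular":[0,0,-6],"hand":0},{"translation":[0,0,0],"angular":[0,0,-7],"hand":0},{"translation":[0,0,0],"angular":[0,0,-6],"hand":0},{"translation":[0,0,0],"angular":[0,0,-6],"hand":0},{"translation":[0,0,0],"angular":[0,0,0],"hand":0}]'
python3 -m handwheel '[{"translation":[0,0,0],"angular":[0,0,0],"hand":0},{"translation":[0,0,0],"angular":[0,0,0],"hand":0},{"translation":[0,0,0],"angular":[0,0,0],"hand":0}]'
python3 - <<'E'
from h import *
to(.4576,-.138,.003,59)
shot("w8")
# brass segmentation
im=cv2.imread("pics/w8.png"); h=cv2.cvtColor(im,cv2.COLOR_BGR2HSV)
m=cv2.inRange(h,(15,80,110),(35,255,255)); n,lab,st,ce=cv2.connectedComponentsWithStats(m)
for i in range(1,n):
    if st[i,4]>300:
        pts=np.argwhere(lab==i)[:,::-1].astype(np.float32); r=cv2.minAreaRect(pts)
        b=cv2.boxPoints(r); W=np.array([px("w8",p,.009) for p in b])
        e=[W[1]-W[0],W[2]-W[1]]; L=max(e,key=np.linalg.norm)
        print(st[i],ce[i].round(),"world c",px("w8",r[0],.009).round(4),"L",np.linalg.norm(L).round(4),np.linalg.norm(min(e,key=np.linalg.norm)).round(4),"ang",np.degrees(np.arctan2(L[1],L[0])).round(1))
E
```

```text
clock: 18.1
position: [0.4851, -0.0298, 0.155]
ee_rot: [0.0, 0.707, 0.707, 0.0]
contact_force: [1.0, -0.3, -0.1]
width: 0.0851
gripper_force: 0.0
clock: 18.93
position: [0.4578, -0.1382, 0.1549]
ee_rot: [-0.0, 0.492, 0.871, 0.0]
contact_force: [0.3, 0.5, -0.4]
width: 0.085
gripper_force: 0.0
clock: 19.18
position: [0.4579, -0.1382, 0.1552]
ee_rot: [-0.0, 0.493, 0.87, 0.0]
contact_force: [-0.5, -0.1, -0.0]
width: 0.0855
gripper_force: 0.0
shift mm [  0.3  -0.2 152.2] turn -0.1 tilt deg [-0.    0.01] q [-0.44  0.19  1.82  0.    1.13 -0.98]
[ 0.4579 -0.1382  0.1552] after [ 0.4579 -0.1381  0.1552] a 59.1 t 19.2333 w 0.08547700653740341
[278   0  31  58 308] [291.  27.] world c [ 0.3393 -0.0491] L 0.0321 0.0034 ang 90.3
[  75   59  204  430 2481] [166. 288.] world c [ 0.3399 -0.2022] L 0.3212 0.0058 ang 89.6
[385 230  29  97 989] [399. 267.] world c [ 0.4574 -0.1368] L 0.0589 0.0151 ang -56.9
[444 433  98  89 634] [493. 472.] world c [ 0.5819 -0.2241] L 0.0914 0.0098 ang 77.6
```

```bash
python3 -m handwheel '[{"translation":[0.001,0,0.02],"angular":[0,0,-2],"hand":0},{"translation":[0,0,0.04],"angular":[0,0,0],"hand":0},{"translation":[0,0,0.04],"angular":[0,0,0],"hand":0},{"translation":[0,0,0.03],"angular":[0,0,0],"hand":0},{"translation":[0,0,0.015],"angular":[0,0,0],"hand":0},{"translation":[0,0,0.007],"angular":[0,0,0],"hand":0.3},{"translation":[0,0,0],"angular":[0,0,0],"hand":0.6},{"translation":[0,0,0],"angular":[0,0,0],"hand":1},{"translation":[0,0,0],"angular":[0,0,0],"hand":1},{"translation":[0,0,0],"angular":[0,0,0],"hand":1}]' 60
python3 -m handwheel '[{"translation":[0,0,0],"angular":[0,0,0],"hand":1},{"translation":[0,0,0],"angular":[0,0,0],"hand":1},{"translation":[0,0,0],"angular":[0,0,0],"hand":1},{"translation":[0,0,0],"angular":[0,0,0],"hand":1}]'
```

```text
clock: 20.07
position: [0.4586, -0.1379, 0.0047]
ee_rot: [0.002, 0.477, 0.879, 0.0]
contact_force: [0.2, -0.1, -0.4]
width: 0.0257
gripper_force: 0.0
clock: 20.4
position: [0.4584, -0.1378, 0.0048]
ee_rot: [0.002, 0.477, 0.879, 0.0]
contact_force: [-0.3, -0.1, 6.1]
width: 0.013
gripper_force: 59.9
```

```bash
python3 -m handwheel '[{"translation":[0,0,-0.01],"angular":[0,0,0],"hand":1},{"translation":[0,0,-0.025],"angular":[0,0,0],"hand":1},{"translation":[0,0,-0.025],"angular":[0,0,7],"hand":1},{"translation":[0,0,-0.025],"angular":[0,0,7],"hand":1},{"translation":[0,0,-0.015],"angular":[0,0,7],"hand":1},{"translation":[0,0,0],"angular":[0,0,7],"hand":1},{"translation":[0,0,0],"angular":[0,0,7],"hand":1},{"translation":[0.02,0.005,0],"angular":[0,0,0],"hand":1},{"translation":[0.037,0.009,0],"angular":[0,0,0],"hand":1},{"translation":[0.037,0.009,0],"angular":[0,0,0],"hand":1}]'
python3 -m handwheel '[{"translation":[0.037,0.009,0],"angular":[0,0,0],"hand":1},{"translation":[0.037,0.009,0],"angular":[0,0,0],"hand":1},{"translation":[0.037,0.009,0],"angular":[0,0,0],"hand":1},{"translation":[0.037,0.009,0],"angular":[0,0,0],"hand":1},{"translation":[0.037,0.009,0],"angular":[0,0,0],"hand":1},{"translation":[0.037,0.009,0],"angular":[0,0,0],"hand":1},{"translation":[0.037,0.008,0],"angular":[0,0,0],"hand":1},{"translation":[0.034,0.007,0],"angular":[0,0,0],"hand":1},{"translation":[0.021,0.005,0],"angular":[0,0,0],"hand":1},{"translation":[0,0,0],"angular":[0,0,0],"hand":1}]'
python3 -m handwheel '[{"translation":[0,0,0],"angular":[0,0,0],"hand":1},{"translation":[0,0,0],"angular":[0,0,0],"hand":1},{"translation":[0,0,0],"angular":[0,0,0],"hand":1}]'
python3 - <<'E'
from h import *
to(.570,.267,.016,92); shot("w9")
E
```

```text
clock: 21.23
position: [0.4841, -0.044, 0.1041]
ee_rot: [0.001, 0.721, 0.693, 0.0]
contact_force: [1.4, 0.4, -0.9]
width: 0.0131
gripper_force: 59.2
clock: 22.07
position: [0.57, 0.2719, 0.1038]
ee_rot: [-0.0, 0.718, 0.696, 0.002]
contact_force: [0.6, -0.4, -0.7]
width: 0.0131
gripper_force: 59.2
clock: 22.32
position: [0.5682, 0.2657, 0.1034]
ee_rot: [0.0, 0.72, 0.694, -0.0]
contact_force: [-0.3, 0.0, -1.3]
width: 0.013
gripper_force: 59.2
shift mm [ 1.4  1.8 87.4] turn -0.1 tilt deg [-0.03 -0.04] q [ 0.33  0.44  1.58 -0.    1.12  0.36]
[0.5682 0.2657 0.1034] after [0.5683 0.2656 0.1035] a 92.1 t 22.3667 w 0.01299017138642657
```

View pics/w9.png

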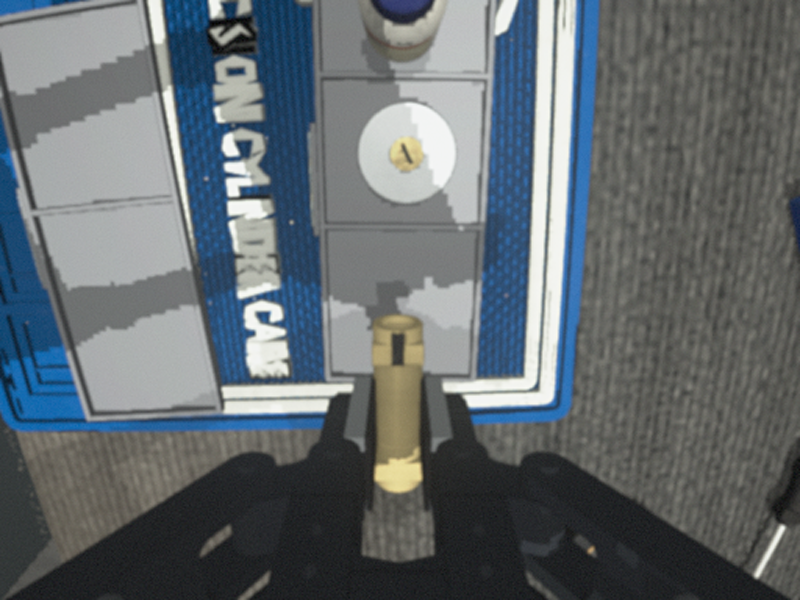

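The housing is held level, near end at (398,322) and far end at (398,480). The bottle and rim cylinder sit in their compartments. The largest compartment spans from the rib at rows 227-228 to the end wall at about row 377, columns 322-480.

```bash
python3 - <<'E'
from h import *
f=lambda p,z:px("w9",p,z)
def fit(P,l):
    l=np.array(l);P=np.array(P)
    H=(P-P.mean(0)).T@(l-l.mean(0)); th=np.arctan2(H[1,0]-H[0,1],H[0,0]+H[1,1]); Rm=np.array([[np.cos(th),-np.sin(th)],[np.sin(th),np.cos(th)]])
    t=P.mean(0)-Rm@l.mean(0); print(np.degrees(th).round(2),t.round(4),np.round(P-(l@Rm.T+t),4).tolist()); return Rm,t
for z in(.009,.0155):
    Rm,t=fit([f(p,z) for p in[(320,76),(490,76),(322,227),(480,228),(325,379),(473,379)]],[[-.037,.0445],[.037,.0445],[-.037,-.0205],[.037,-.0205],[-.037,-.0975],[.037,-.0975]])
    print("big",t+Rm@[0,-.059])
    Rm,t=fit([f(p,z) for p in[(170,200),(35,212),(222,408),(92,417)]],[[.0365,.0125],[-.0365,.0125],[.038,-.099],[-.038,-.099]])
    print("long",t+Rm@[0,-.0425],"short",t+Rm@[0,.055])
print("hous ends",f((398,322),.111),f((398,482),.108))
E
```

```text
-2.84 [0.5721 0.3259] [[0.0004, 0.0013], [0.0007, 0.0023], [-0.0005, -0.0002], [-0.0, 0.0003], [-0.0017, -0.0023], [0.0012, -0.0014]]
big [0.56916727 0.26693313]
3.01 [0.4288 0.3094] [[-0.002, -0.0008], [0.0015, 0.0011], [-0.0003, -0.0], [0.0008, -0.0003]]
long [0.43099082 0.26691496] short [0.42587237 0.36428051]
-2.84 [0.5721 0.327 ] [[0.0013, -0.0006], [-0.0004, 0.0004], [0.0005, -0.0003], [-0.0011, 0.0002], [-0.0006, -0.0003], [0.0002, 0.0007]]
big [0.56916938 0.26812041]
3.01 [0.4326 0.3115] [[-0.0028, -0.0024], [0.0025, -0.0004], [-0.0014, 0.0015], [0.0017, 0.0013]]
long [0.43483039 0.26906884] short [0.42971193 0.36643439]
hous ends [0.56905477 0.29540319] [0.56696872 0.23854959]
```

```bash
python3 -m handwheel '[{"translation":[0.001,0.001,0.01],"angular":[0,0,0],"hand":1},{"translation":[0,0,0.03],"angular":[0,0,0],"hand":1},{"translation":[0,0,0.03],"angular":[0,0,0],"hand":1},{"translation":[0,0,0.012],"angular":[0,0,0],"hand":1},{"translation":[0,0,0],"angular":[0,0,0],"hand":1},{"translation":[0,0,0],"angular":[0,0,0],"hand":1},{"translation":[0,0,0.003],"angular":[0,0,0],"hand":1},{"translation":[0,0,0],"angular":[0,0,0],"hand":1},{"translation":[0,0,0],"angular":[0,0,0],"hand":1}]'
python3 -m handwheel '[{"translation":[0,0,0.003],"angular":[0,0,0],"hand":1},{"translation":[0,0,0],"angular":[0,0,0],"hand":1},{"translation":[0,0,0],"angular":[0,0,0],"hand":1}]'
```

```text
clock: 23.12
position: [0.5703, 0.268, 0.019]
ee_rot: [0.0, 0.72, 0.694, 0.001]
contact_force: [-0.8, -0.6, -0.5]
width: 0.013
gripper_force: 60.2
clock: 23.37
position: [0.5707, 0.2683, 0.0163]
ee_rot: [0.001, 0.719, 0.695, 0.001]
contact_force: [0.4, 0.5, 3.9]
width: 0.0128
gripper_force: 60.7
```

```bash
python3 -m handwheel '[{"translation":[0,0,-0.0005],"angular":[0,0,0],"hand":0.7},{"translation":[0,0,0],"angular":[0,0,0],"hand":0.7},{"translation":[0,0,0],"angular":[0,0,0],"hand":0.7},{"translation":[0,0,-0.01],"angular":[0,0,0],"hand":0.7},{"translation":[0,0,-0.025],"angular":[0,0,0],"hand":0.6},{"translation":[0,0,-0.04],"angular":[0,0,0],"hand":0},{"translation":[0,0,-0.04],"angular":[0,0,0],"hand":0},{"translation":[0,0,-0.02],"angular":[0,0,0],"hand":0},{"translation":[0,0,0],"angular":[0,0,0],"hand":0}]'
python3 - <<'E'
from h import *
im=manip.get_image("scene"); np.save("s10.npy",im)
to(.586,-.227,.15,99)
E
```

```text
clock: 24.12
position: [0.5732, 0.2692, 0.1578]
ee_rot: [0.003, 0.719, 0.695, 0.006]
contact_force: [1.4, 0.5, 1.0]
width: 0.0805
gripper_force: 0.0
shift mm [-494.9   31.9    3.6] turn 7.0 tilt deg [0.39 0.14] q [0.33 0.4  1.5  0.   1.23 0.36]
```

```bash
python3 -m handwheel '[{"translation":[-0.02,0.001,0],"angular":[0,0,0],"hand":0},{"translation":[-0.038,0.003,0],"angular":[0,0,0],"hand":0},{"translation":[-0.04,0.003,0],"angular":[0,0,0],"hand":0},{"translation":[-0.04,0.003,0],"angular":[0,0,0],"hand":0},{"translation":[-0.04,0.003,0],"angular":[0,0,0],"hand":0},{"translation":[-0.04,0.003,0],"angular":[0,0,0],"hand":0},{"translation":[-0.04,0.003,0],"angular":[0,0,0],"hand":0},{"translation":[-0.04,0.003,0],"angular":[0,0,0],"hand":0},{"translation":[-0.04,0.003,0],"angular":[0,0,0],"hand":0},{"translation":[-0.04,0.003,0],"angular":[0,0,0],"hand":0}]'
python3 -m handwheel '[{"translation":[-0.04,0.003,0],"angular":[0,0,0],"hand":0},{"translation":[-0.038,0.003,0],"angular":[0,0,0],"hand":0},{"translation":[-0.025,0.002,0],"angular":[0,0,0],"hand":0},{"translation":[-0.015,0.001,0],"angular":[0,0,0],"hand":0},{"translation":[0,0,0],"angular":[0,0,7],"hand":0},{"translation":[0,0,0],"angular":[0,0,0],"hand":0},{"translation":[0,0,0],"angular":[0,0,0],"hand":0},{"translation":[0,0,0],"angular":[0,0,0],"hand":0},{"translation":[0,0,0],"angular":[0,0,0],"hand":0}]'
cat > brass.py <<'E'
from h import *
import sys
n0=sys.argv[1]; shot(n0)
im=cv2.imread(f"pics/{n0}.png"); h=cv2.cvtColor(im,cv2.COLOR_BGR2HSV)
m=cv2.inRange(h,(15,80,110),(35,255,255)); n,lab,st,ce=cv2.connectedComponentsWithStats(m)
for i in range(1,n):
    if st[i,4]>300:
        pts=np.argwhere(lab==i)[:,::-1].astype(np.float32); r=cv2.minAreaRect(pts)
        b=cv2.boxPoints(r); W=np.array([px(n0,p,.008) for p in b])
        e=[W[1]-W[0],W[2]-W[1]]; L=max(e,key=np.linalg.norm); c=px(n0,r[0],.008)
        print(st[i],ce[i].round(),"world c",c.round(4),"L",np.linalg.norm(L).round(4),np.linalg.norm(min(e,key=np.linalg.norm)).round(4),"ang",np.degrees(np.arctan2(L[1],L[0])).round(1)); to(c[0],c[1],.002,99)
E
python3 brass.py w11
```

```text
clock: 25.0
position: [0.5829, -0.1124, 0.1493]
ee_rot: [-0.001, 0.719, 0.694, -0.001]
contact_force: [1.4, 0.6, -0.6]
width: 0.085
gripper_force: 0.0
clock: 25.75
position: [0.5891, -0.2277, 0.1506]
ee_rot: [-0.0, 0.76, 0.65, 0.0]
contact_force: [-0.6, -0.8, 0.2]
width: 0.0852
gripper_force: 0.0
[ 0.5891 -0.2277  0.1506] after [ 0.5892 -0.2279  0.1508] a 98.9 t 25.8 w 0.08517564108181273
[387 204  25  96 391] [395. 233.] world c [ 0.5915 -0.21  ] L 0.0559 0.0133 ang 78.2
shift mm [ 18.   -0.4 148.8] turn 0.1 tilt deg [-0.01  0.02] q [-0.48  0.41  1.5   0.    1.23 -0.32]
```

```bash
python3 - <<'E'
from h import *
im=cv2.imread("pics/w11.png"); h=cv2.cvtColor(im,cv2.COLOR_BGR2HSV)
for S,V in((70,90),(50,90),(40,120)):
    m=cv2.inRange(h,(12,S,V),(40,255,255)); m=cv2.morphologyEx(m,cv2.MORPH_CLOSE,np.ones((15,15),np.uint8)); n,lab,st,ce=cv2.connectedComponentsWithStats(m)
    for i in range(1,n):
        if st[i,4]>300:
            pts=np.argwhere(lab==i)[:,::-1].astype(np.float32); r=cv2.minAreaRect(pts)
            W=np.array([px("w11",p,.0085) for p in cv2.boxPoints(r)]); e=[W[1]-W[0],W[2]-W[1]]; L=max(e,key=np.linalg.norm)
            print(S,V,st[i],px("w11",r[0],.0085).round(4),np.linalg.norm(e,axis=1).round(4),np.degrees(np.arctan2(L[1],L[0])).round(1))
E
```

```text
70 90 [ 386  204   26  155 1772] [ 0.5892 -0.2272] [0.0935 0.0135] 80.2
50 90 [ 385  203   28  157 2455] [ 0.5892 -0.2272] [0.0948 0.0146] 80.2
40 120 [ 384  203   29  157 3347] [ 0.589  -0.2272] [0.0948 0.0148] 79.7
40 120 [  0 225  19  67 591] [ 0.3585 -0.1759] [0.0119 0.0418] -111.8
40 120 [ 768  330   32   93 1373] [ 0.8283 -0.3289] [0.0219 0.0699] -83.3
40 120 [  55  402   60   97 1259] [ 0.3572 -0.3115] [0.0193 0.078 ] -89.0
```

```bash
python3 -m handwheel '[{"translation":[0,0,0.02],"angular":[0,0,1],"hand":0},{"translation":[0,0,0.04],"angular":[0,0,0],"hand":0},{"translation":[0,0,0.04],"angular":[0,0,0],"hand":0},{"translation":[0,0,0.03],"angular":[0,0,0],"hand":0},{"translation":[0,0,0.012],"angular":[0,0,0],"hand":0.3},{"translation":[0,0,0.006],"angular":[0,0,0],"hand":0.6},{"translation":[0,0,0],"angular":[0,0,0],"hand":0.7},{"translation":[0,0,0],"angular":[0,0,0],"hand":1},{"translation":[0,0,0],"angular":[0,0,0],"hand":1},{"translation":[0,0,0],"angular":[0,0,0],"hand":1}]' 60
python3 -m handwheel '[{"translation":[0,0,0],"angular":[0,0,0],"hand":1},{"translation":[0,0,0],"angular":[0,0,0],"hand":1},{"translation":[0,0,0],"angular":[0,0,0],"hand":1},{"translation":[0,0,0],"angular":[0,0,0],"hand":1}]'
```

```text
clock: 26.63
position: [0.5906, -0.2297, 0.0049]
ee_rot: [0.002, 0.766, 0.643, 0.001]
contact_force: [-1.4, 0.8, 9.1]
width: 0.0121
gripper_force: 8.5
clock: 26.97
position: [0.5907, -0.2298, 0.0051]
ee_rot: [0.002, 0.766, 0.643, 0.001]
contact_force: [0.8, -0.1, 6.3]
width: 0.0109
gripper_force: 60.9
```

```bash
python3 -m handwheel '[{"translation":[0,0,-0.01],"angular":[0,0,0],"hand":1},{"translation":[0,0,-0.025],"angular":[0,0,0],"hand":1},{"translation":[0,0,-0.03],"angular":[0,0,-6],"hand":1},{"translation":[0,0,-0.025],"angular":[0,0,-6.5],"hand":1},{"translation":[0.018,-0.005,-0.01],"angular":[0,0,0],"hand":1},{"translation":[0.038,-0.01,0],"angular":[0,0,0],"hand":1},{"translation":[0.038,-0.01,0],"angular":[0,0,0],"hand":1},{"translation":[0.038,-0.01,0],"angular":[0,0,0],"hand":1},{"translation":[0.038,-0.011,0],"angular":[0,0,0],"hand":1},{"translation":[0.038,-0.01,0],"angular":[0,0,0],"hand":1}]'
python3 -m handwheel '[{"translation":[0.038,-0.01,0],"angular":[0,0,0],"hand":1},{"translation":[0.038,-0.01,0],"angular":[0,0,0],"hand":1},{"translation":[0.038,-0.011,0],"angular":[0,0,0],"hand":1},{"translation":[0.038,-0.01,0],"angular":[0,0,0],"hand":1},{"translation":[0.038,-0.011,0],"angular":[0,0,0],"hand":1},{"translation":[0.038,-0.01,0],"angular":[0,0,0],"hand":1},{"translation":[0.036,-0.01,0],"angular":[0,0,0],"hand":1},{"translation":[0.02,-0.006,0],"angular":[0,0,0],"hand":1},{"translation":[0.01,-0.003,0],"angular":[0,0,0],"hand":1},{"translation":[0,0,0],"angular":[0,0,0],"hand":1}]'
python3 -m handwheel '[{"translation":[0,0,0],"angular":[0,0,0],"hand":1},{"translation":[0,0,0],"angular":[0,0,0],"hand":1},{"translation":[0,0,0],"angular":[0,0,0],"hand":1}]'
python3 - <<'E'
from h import *
to(.433,.266,.016,87.5); shot("w12")
E
```

```text
clock: 27.8
position: [0.5221, -0.0214, 0.1029]
ee_rot: [-0.001, 0.693, 0.721, -0.0]
contact_force: [0.2, 0.0, -0.3]
width: 0.0105
gripper_force: 60.0
clock: 28.63
position: [0.429, 0.2682, 0.1029]
ee_rot: [-0.0, 0.691, 0.723, -0.0]
contact_force: [-0.0, 0.2, -1.3]
width: 0.0106
gripper_force: 60.0
clock: 28.88
position: [0.4311, 0.2652, 0.1028]
ee_rot: [0.0, 0.692, 0.722, -0.0]
contact_force: [0.2, 0.2, 0.3]
width: 0.0105
gripper_force: 60.0
shift mm [ 0.8  2.  86.8] turn -0.1 tilt deg [-0.   -0.03] q [ 0.41  0.28  1.85 -0.    1.01  0.37]
[0.4311 0.2652 0.1028] after [0.4311 0.2653 0.1028] a 87.6 t 28.9333 w 0.0105161814098704
```

View pics/w12.png

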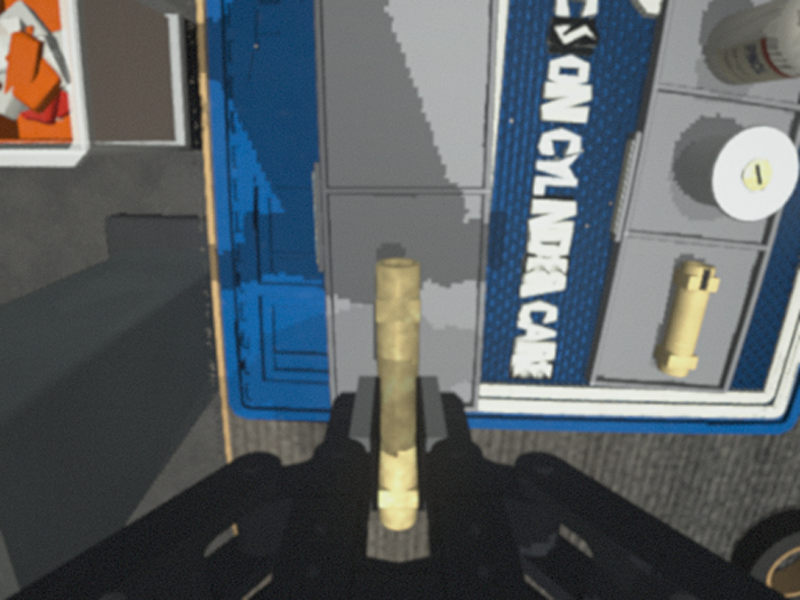

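The housing lies in the largest compartment of tray three. The follower is level, its ends at (398,262) and (398,525). Tray two's rib is at rows 190-191, columns 326-490, and its -y edge at about row 408, columns 331-477.

```bash
python3 - <<'E'
from h import *
f=lambda p,z:px("w12",p,z)
l=np.array([[-.0365,.0125],[.0365,.0125],[-.0365,-.098],[.0365,-.098]])
P=np.array([f(p,.0155) for p in[(327,191),(490,190),(331,407),(477,409)]])
H=(P-P.mean(0)).T@(l-l.mean(0)); th=np.arctan2(H[1,0]-H[0,1],H[0,0]+H[1,1]); Rm=np.array([[np.cos(th),-np.sin(th)],[np.sin(th),np.cos(th)]])
t=P.mean(0)-Rm@l.mean(0); print(np.degrees(th),t,np.round(P-(l@Rm.T+t),4).tolist()); print("long",t+Rm@[0,-.0425],"short",t+Rm@[0,.055])
A,B=f((398,262),.111),f((398,525),.108); print(A,B,(A+B)/2)
E
```

```text
1.6768699552071615 [0.4333489  0.31086468] [[0.0002, -0.001], [0.0002, 0.0003], [-0.0013, 0.0005], [0.0009, 0.0002]]
long [0.43459256 0.26838288] short [0.43173945 0.36584113]
[0.428887   0.31244821] [0.43261913 0.2208378 ] [0.43075307 0.266643  ]
```

```bash
python3 -m handwheel '[{"translation":[0.0015,0.003,0.01],"angular":[0,0,0],"hand":1},{"translation":[0,0,0.03],"angular":[0,0,0],"hand":1},{"translation":[0,0,0.03],"angular":[0,0,0],"hand":1},{"translation":[0,0,0.012],"angular":[0,0,0],"hand":1},{"translation":[0,0,0],"angular":[0,0,0],"hand":1},{"translation":[0,0,0],"angular":[0,0,0],"hand":1},{"translation":[0,0,0.003],"angular":[0,0,0],"hand":1},{"translation":[0,0,0],"angular":[0,0,0],"hand":1},{"translation":[0,0,0],"angular":[0,0,0],"hand":1}]'
python3 -m handwheel '[{"translation":[0,0,0.002],"angular":[0,0,0],"hand":1},{"translation":[0,0,0],"angular":[0,0,0],"hand":1},{"translation":[0,0,0],"angular":[0,0,0],"hand":1}]'
```

```text
clock: 29.68
position: [0.4342, 0.2684, 0.0185]
ee_rot: [0.0, 0.692, 0.722, 0.001]
contact_force: [-0.8, 0.6, -1.1]
width: 0.0104
gripper_force: 63.2
clock: 29.93
position: [0.4336, 0.2683, 0.0161]
ee_rot: [0.0, 0.692, 0.722, 0.0]
contact_force: [0.6, -0.1, -0.7]
width: 0.0103
gripper_force: 63.2
```

```bash
python3 -m handwheel '[{"translation":[0,0,0.0015],"angular":[0,0,0],"hand":1},{"translation":[0,0,0],"angular":[0,0,0],"hand":1},{"translation":[0,0,0],"angular":[0,0,0],"hand":1}]'
```

```text
clock: 30.18
position: [0.4338, 0.2684, 0.0157]
ee_rot: [0.0, 0.692, 0.722, 0.001]
contact_force: [-2.2, -0.7, 9.7]
width: 0.0109
gripper_force: 64.6
```

```bash
python3 -m handwheel '[{"translation":[0,0,-0.0015],"angular":[0,0,0],"hand":0.7},{"translation":[0,0,0],"angular":[0,0,0],"hand":0.7},{"translation":[0,0,0],"angular":[0,0,0],"hand":0.7},{"translation":[0,0,-0.01],"angular":[0,0,0],"hand":0.7},{"translation":[0,0,-0.025],"angular":[0,0,0],"hand":0.6},{"translation":[0,0,-0.04],"angular":[0,0,0],"hand":0},{"translation":[0,0,-0.04],"angular":[0,0,-6],"hand":0},{"translation":[0,0,-0.02],"angular":[0,0,-7],"hand":0},{"translation":[0,0,0],"angular":[0,0,-7],"hand":0},{"translation":[0,0,0],"angular":[0,0,-7],"hand":0}]'
python3 -m handwheel '[{"translation":[0,0,0],"angular":[0,0,-7],"hand":0},{"translation":[0,0,0],"angular":[0,0,-7],"hand":0},{"translation":[0,0,0],"angular":[0,0,-7],"hand":0},{"translation":[0,0,0],"angular":[0,0,-7],"hand":0},{"translation":[0,0,0],"angular":[0,0,-7],"hand":0},{"translation":[0,0,0],"angular":[0,0,-7],"hand":0},{"translation":[0,0,0],"angular":[0,0,-7],"hand":0},{"translation":[0,0,0],"angular":[0,0,-7],"hand":0},{"translation":[0,0,0],"angular":[0,0,-7],"hand":0},{"translation":[-0.006,-0.016,0],"angular":[0,0,0],"hand":0}]'
python3 -m handwheel '[{"translation":[-0.014,-0.036,0],"angular":[0,0,0],"hand":0},{"translation":[-0.014,-0.037,0],"angular":[0,0,0],"hand":0},{"translation":[-0.014,-0.037,0],"angular":[0,0,0],"hand":0},{"translation":[-0.014,-0.037,0],"angular":[0,0,0],"hand":0},{"translation":[-0.014,-0.037,0],"angular":[0,0,0],"hand":0},{"translation":[-0.014,-0.037,0],"angular":[0,0,0],"hand":0},{"translation":[-0.014,-0.037,0],"angular":[0,0,0],"hand":0},{"translation":[-0.014,-0.037,0],"angular":[0,0,0],"hand":0},{"translation":[-0.012,-0.034,0],"angular":[0,0,0],"hand":0},{"translation":[-0.008,-0.022,0],"angular":[0,0,0],"hand":0}]'
python3 -m handwheel '[{"translation":[0,0,0],"angular":[0,0,0],"hand":0},{"translation":[0,0,0],"angular":[0,0,0],"hand":0},{"translation":[0,0,0],"angular":[0,0,0],"hand":0},{"translation":[0,0,0],"angular":[0,0,0],"hand":0}]'
python3 - <<'E'
from h import *
to(.593,-.095,.004,-3); shot("w13")
im=cv2.imread("pics/w13.png"); g=cv2.cvtColor(im,cv2.COLOR_BGR2HSV)
for V in(150,180):
    m=((g[:,:,2]>V)&(g[:,:,1]<60)).astype(np.uint8); m=cv2.morphologyEx(m,cv2.MORPH_OPEN,np.ones((5,5),np.uint8))
    n,lab,st,ce=cv2.connectedComponentsWithStats(m)
    for i in range(1,n):
        if st[i,4]>1500:
            pts=np.argwhere(lab==i)[:,::-1].astype(np.float32); r=cv2.minAreaRect(pts)
            W=np.array([px("w13",p,.017) for p in cv2.boxPoints(r)]); e=[W[1]-W[0],W[2]-W[1]]; L=max(e,key=np.linalg.norm)
            print(V,st[i],px("w13",r[0],.017).round(4),np.linalg.norm(e,axis=1).round(4),np.degrees(np.arctan2(L[1],L[0])).round(1))
E
```

```text
clock: 31.02
position: [0.4347, 0.2688, 0.1536]
ee_rot: [0.002, 0.501, 0.865, 0.002]
contact_force: [-0.3, 0.9, -0.7]
width: 0.0852
gripper_force: 0.0
clock: 31.85
position: [0.4394, 0.2541, 0.1513]
ee_rot: [-0.0, -0.025, 1.0, 0.001]
contact_force: [0.3, 0.6, -1.3]
width: 0.0856
gripper_force: 0.0
clock: 32.68
position: [0.5886, -0.0963, 0.1513]
ee_rot: [0.001, -0.021, 1.0, -0.001]
contact_force: [-0.5, -0.3, 0.6]
width: 0.0854
gripper_force: 0.0
clock: 33.02
position: [0.5866, -0.0912, 0.1509]
ee_rot: [-0.0, -0.022, 1.0, 0.0]
contact_force: [-0.4, 0.8, 0.4]
width: 0.0852
gripper_force: 0.0
shift mm [ -6.3  -4.2 146.9] turn -0.5 tilt deg [-0.04  0.05] q [-0.27  0.36  1.59  0.    1.19 -1.89]
[ 0.5866 -0.0912  0.1509] after [ 0.5867 -0.0911  0.151 ] a -2.5 t 33.0667 w 0.08521927352404607
150 [ 554   60  142   47 1963] [0.4685 0.0221] [0.0218 0.0755] 82.3
150 [ 363  238   62  117 6555] [ 0.5923 -0.0937] [0.0329 0.0705] 4.9
150 [ 229  520  125   59 3667] [ 0.7815 -0.158 ] [0.0529 0.0854] 91.0
180 [ 364  239   58  114 6100] [ 0.592  -0.0939] [0.0315 0.0677] 3.3
```

```bash
python3 -m handwheel '[{"translation":[-0.005,-0.003,0.02],"angular":[0,0,-1],"hand":0},{"translation":[0,0,0.04],"angular":[0,0,0],"hand":0},{"translation":[0,0,0.04],"angular":[0,0,0],"hand":0},{"translation":[0,0,0.03],"angular":[0,0,0],"hand":0},{"translation":[0,0,0.012],"angular":[0,0,0],"hand":0},{"translation":[0,0,0.006],"angular":[0,0,0],"hand":0},{"translation":[0,0,0],"angular":[0,0,0],"hand":0.2},{"translation":[0,0,0],"angular":[0,0,0],"hand":0.5},{"translation":[0,0,0],"angular":[0,0,0],"hand":1},{"translation":[0,0,0],"angular":[0,0,0],"hand":1}]' 80
python3 -m handwheel '[{"translation":[0,0,0],"angular":[0,0,0],"hand":1},{"translation":[0,0,0],"angular":[0,0,0],"hand":1},{"translation":[0,0,0],"angular":[0,0,0],"hand":1},{"translation":[0,0,0],"angular":[0,0,0],"hand":1},{"translation":[0,0,0],"angular":[0,0,0],"hand":1}]'
```

```text
clock: 33.9
position: [0.5937, -0.0954, 0.0045]
ee_rot: [0.002, -0.031, 1.0, -0.0]
contact_force: [0.5, 0.0, 0.1]
width: 0.0388
gripper_force: 0.0
clock: 34.32
position: [0.5936, -0.0952, 0.0049]
ee_rot: [0.002, -0.03, 1.0, -0.0]
contact_force: [-0.9, 1.8, 5.2]
width: 0.0298
gripper_force: 79.0
```

```bash
python3 -m handwheel '[{"translation":[0,0,-0.01],"angular":[0,0,0],"hand":1},{"translation":[0,0,-0.025],"angular":[0,0,0],"hand":1},{"translation":[0,0,-0.03],"angular":[0,0,0],"hand":1},{"translation":[0,0,-0.025],"angular":[0,0,0],"hand":1},{"translation":[0.005,0.018,-0.01],"angular":[0,0,0],"hand":1},{"translation":[0.01,0.036,0],"angular":[0,0,0],"hand":1},{"translation":[0.011,0.038,0],"angular":[0,0,0],"hand":1},{"translation":[0.011,0.038,0],"angular":[0,0,0],"hand":1},{"translation":[0.011,0.038,0],"angular":[0,0,0],"hand":1},{"translation":[0.011,0.038,0],"angular":[0,0,0],"hand":1}]'
python3 -m handwheel '[{"translation":[0.011,0.038,0],"angular":[0,0,0],"hand":1},{"translation":[0.011,0.038,0],"angular":[0,0,0],"hand":1},{"translation":[0.011,0.038,0],"angular":[0,0,0],"hand":1},{"translation":[0.011,0.038,0],"angular":[0,0,0],"hand":1},{"translation":[0.011,0.038,0],"angular":[0,0,0],"hand":1},{"translation":[0.011,0.038,0],"angular":[0,0,0],"hand":1},{"translation":[0.007,0.024,0],"angular":[0,0,0],"hand":1},{"translation":[0.003,0.012,0],"angular":[0,0,0],"hand":1},{"translation":[0,0,0],"angular":[0,0,-6],"hand":1},{"translation":[0,0,0],"angular":[0,0,-7],"hand":1}]'
python3 -m handwheel '[{"translation":[0,0,0],"angular":[0,0,-7],"hand":1},{"translation":[0,0,0],"angular":[0,0,-7],"hand":1},{"translation":[0,0,0],"angular":[0,0,-7],"hand":1},{"translation":[0,0,0],"angular":[0,0,-7],"hand":1},{"translation":[0,0,0],"angular":[0,0,-7],"hand":1},{"translation":[0,0,0],"angular":[0,0,-7],"hand":1},{"translation":[0,0,0],"angular":[0,0,-7],"hand":1},{"translation":[0,0,0],"angular":[0,0,-7],"hand":1},{"translation":[0,0,0],"angular":[0,0,-7],"hand":1},{"translation":[0,0,0],"angular":[0,0,-7],"hand":1}]'
python3 -m handwheel '[{"translation":[0,0,0],"angular":[0,0,-5.5],"hand":1},{"translation":[0,0,0],"angular":[0,0,0],"hand":1},{"translation":[0,0,0],"angular":[0,0,0],"hand":1},{"translation":[0,0,0],"angular":[0,0,0],"hand":1}]'
python3 -c "
from h import *
to(.432,.366,.016,-92);shot('w14')"
```

```text
clock: 35.15
position: [0.5202, 0.108, 0.1038]
ee_rot: [0.001, -0.03, 1.0, 0.0]
contact_force: [0.2, 0.5, -1.2]
width: 0.0299
gripper_force: 79.9
clock: 35.98
position: [0.4289, 0.3661, 0.1034]
ee_rot: [0.0, -0.147, 0.989, -0.0]
contact_force: [-0.8, -0.5, -2.2]
width: 0.0299
gripper_force: 79.9
clock: 36.82
position: [0.4296, 0.3647, 0.1034]
ee_rot: [0.0, -0.687, 0.727, -0.0]
contact_force: [-0.3, 0.7, -1.4]
width: 0.0299
gripper_force: 79.9
clock: 37.15
position: [0.4294, 0.3652, 0.1031]
ee_rot: [-0.0, 0.718, -0.696, 0.0]
contact_force: [0.7, 0.8, -1.1]
width: 0.03
gripper_force: 79.9
shift mm [-0.7 -2.6 87.1] turn -0.2 tilt deg [ 0.02 -0.  ] q [ 0.58  0.36  1.72 -0.    1.06 -2.59]
[0.4294 0.3652 0.1031] after [0.4294 0.3653 0.103 ] a -91.8 t 37.2 w 0.02998602159219985
```

```bash
python3 -m handwheel '[{"translation":[-0.0005,-0.0025,0.01],"angular":[0,0,0],"hand":1},{"translation":[0,0,0.03],"angular":[0,0,0],"hand":1},{"translation":[0,0,0.03],"angular":[0,0,0],"hand":1},{"translation":[0,0,0.012],"angular":[0,0,0],"hand":1},{"translation":[0,0,0],"angular":[0,0,0],"hand":1},{"translation":[0,0,0],"angular":[0,0,0],"hand":1},{"translation":[0,0,0.003],"angular":[0,0,0],"hand":1},{"translation":[0,0,0],"angular":[0,0,0],"hand":1},{"translation":[0,0,0],"angular":[0,0,0],"hand":1}]'
python3 -m handwheel '[{"translation":[0,0,0.002],"angular":[0,0,0],"hand":1},{"translation":[0,0,0],"angular":[0,0,0],"hand":1},{"translation":[0,0,0],"angular":[0,0,0],"hand":1}]'
python3 -m handwheel '[{"translation":[0,0,0.001],"angular":[0,0,0],"hand":1},{"translation":[0,0,0],"angular":[0,0,0],"hand":1},{"translation":[0,0,0],"angular":[0,0,0],"hand":1}]'
```

```text
clock: 37.95
position: [0.4319, 0.3664, 0.0181]
ee_rot: [-0.0, 0.719, -0.695, 0.0]
contact_force: [0.7, -0.2, -2.2]
width: 0.0303
gripper_force: 82.9
clock: 38.2
position: [0.4322, 0.3666, 0.0164]
ee_rot: [-0.001, 0.719, -0.695, 0.0]
contact_force: [0.3, 0.9, 1.4]
width: 0.0302
gripper_force: 83.2
clock: 38.45
position: [0.4322, 0.3666, 0.0163]
ee_rot: [-0.001, 0.719, -0.695, 0.0]
contact_force: [-0.9, -0.9, 7.8]
width: 0.03
gripper_force: 84.0
```

```bash
python3 -m handwheel '[{"translation":[0,0,-0.001],"angular":[0,0,0],"hand":0.53},{"translation":[0,0,0],"angular":[0,0,0],"hand":0.53},{"translation":[0,0,0],"angular":[0,0,0],"hand":0.53},{"translation":[0,0,-0.008],"angular":[0,0,0],"hand":0.5},{"translation":[0,0,-0.02],"angular":[0,0,0],"hand":0.4},{"translation":[0,0,-0.04],"angular":[0,0,0],"hand":0},{"translation":[0,0,-0.04],"angular":[0,0,0],"hand":0},{"translation":[0.03,0.01,-0.04],"angular":[0,0,0],"hand":0},{"translation":[0.03,0.01,0],"angular":[0,0,0],"hand":0},{"translation":[0.03,0.01,0],"angular":[0,0,0],"hand":0}]'
python3 -m handwheel '[{"translation":[0.02,0.01,0],"angular":[0,0,0],"hand":0},{"translation":[0,0,0],"angular":[0,0,0],"hand":0},{"translation":[0,0,0],"angular":[0,0,0],"hand":0},{"translation":[0,0,0],"angular":[0,0,0],"hand":0}]'
python3 - <<'E'
from h import *
s=manip.get_image("scene")[60:220,40:240,::-1]; t=manip.get_image("wrist")[:,:,::-1]
cv2.imwrite("pics/f.png",np.hstack([cv2.resize(s,(400,320)),cv2.resize(t,(400,320))]))
E
```

```text
clock: 39.28
position: [0.4071, 0.2824, 0.1595]
ee_rot: [-0.003, 0.719, -0.695, 0.003]
contact_force: [-0.2, -0.9, -0.5]
width: 0.0855
gripper_force: 0.0
clock: 39.62
position: [0.3947, 0.2674, 0.1569]
ee_rot: [0.001, 0.716, -0.698, 0.005]
contact_force: [0.8, -0.4, -0.1]
width: 0.0856
gripper_force: 0.0
```

View pics/f.png

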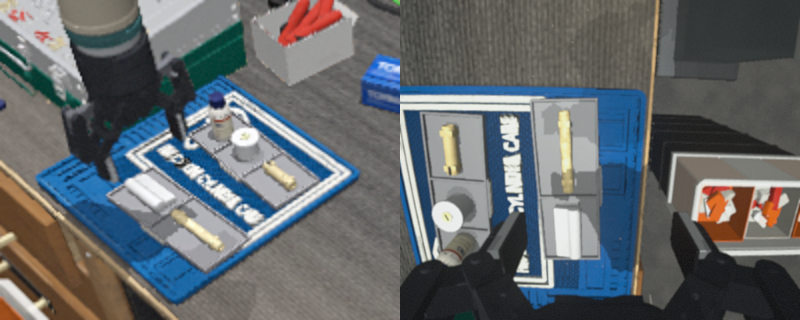

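The final picture shows all five parts in their compartments: follower (566,150) and profile (567,232) in tray two, housing (449,148), rim (447,215) and bottle (460,245) in tray three. I'm handing it in.

```bash
python3 -c "
from rig import manip
print(manip.sign_off())"
```

```text
the job is handed in; nothing more can be done
None
```

Both lock kits are made up and handed in at about 40 s: all five parts sit in their compartments the way up they were found, and I left the tin and tape alone.

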